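# Stand the rinsed sealer plate on edge in the draining rack

### The job

The flat blue sealer plate has been left lying flat on the draining rack. Tip it up onto its long edge so that it leans against the rack's back rail, then slide it along the rack through the wire hoops until its end is fully home against the end stop, and leave it standing there. Do not let the plate fall off the rack, and leave the things around it where they are.

Things in the scene. Friction and masses are not known exactly. Their poses are not given: they have to be found in the camera images.
- plate: flat solid blue plate, 252 x 132 x 13 mm, 0.16 kg, lying on the rack with its long edges along the rack, one of them overhanging the rack's front. Origin: centre of the large face that is underneath at the start; x along its 252 mm length (pointing to the rack's +y at the start), y along its 132 mm width (to the robot at the start), z through its thickness, up at the start
- rack: fixed steel draining rack, 400 mm long (its y, -200 to +200 mm). Origin: on the table under its middle; x to its back (away from the robot), y along it towards the hoops (left), z up. The plate lies 56 mm above the table on the front runner (x = -35 mm) and the lip (x = 35 mm) of a channel along the back, 24 mm wide inside, floor 50 mm above the table, 6 mm deep. Below is a low drip tray
- front_runner (a point): middle of the rack's front runner, on top (56 mm above the table); axes as the rack's. In front of it there is nothing, only 56 mm of air under the plate's overhanging edge
- back_rail (a point): foot of the back rail: where its plane meets the channel floor, at the middle of the rack; axes as the rack's. The rail leans back 8 degrees from vertical: a sheet upstand up to 26 mm, then long wires 50 and 118 mm up, and ends 121 mm up: the upright plate (132 mm) stands 11 mm above it. Its wires, 6 mm thick, and the sheet are flush in front
- hoop_mouth (a point): middle of the first wire hoop at the height of the channel floor (rack y = 92 mm); axes as the rack's. Three closed hoops of 5 mm wire stand at rack y = 92, 142 and 180 mm; inside 31, 18.5, 18.5 mm wide (measured forward from the back rail) and 141 mm high (tops 197 mm above the table), with converging guide wires. The plate on edge slides into them endwise
- stop (a point): point on the face of the end stop (a 45 mm high tab at the hoops' far end, rack y = 195 mm), at the height of the channel floor, where the middle of the plate's thin end comes to lie; axes as the rack's. With the plate fully home its origin is at rack y = 69 mm
- radish_tub: closed glass tub with green lid, 129 x 89 x 56 mm, bystander; origin at the centre of its underside
- tape: roll of brown tape lying flat, 92 mm across, 48 mm high, bystander; origin at the centre of its underside
- jar: jar with red cap, 59 mm across, 86 mm high, bystander; origin at the centre of its underside

How it is judged:
By the outcome, as a careful person would: the job done as asked, in the order asked, and still so for the second after the job is handed in, with the robot touching nothing.
It also fails if it takes over 58 s, if anything falls off the work surface, if the arm or the gripper's body presses on something with over 40 N, if the wrist force passes 120 N, or if a joint passes its speed limit or range.

### The arm

A 6-joint arm with a two-finger parallel gripper is mounted at the origin on a cart in front of the work surface, level with it; the furniture and walls round the work are solid. World frame = base frame: x ahead of the robot, y to its left, z up, the work surface at z = 0. Lengths are in mm, angles in rad, forces in N, time in s.
With the tool pointing down it reaches from about 350 to 775 mm from the base axis. Payload 7.3 kg.
Tool frame: the origin (TCP) lies midway between the tips of the shut fingers; the grasp point (between the pads) lies 19 mm behind it; z points along the fingers, y is the line along which they close (so a half turn about z gives the same grasp; the last joint's range is limited). The gripper opens to 92 mm and grips with 3 to 60 N. Pads are 19 mm wide; open, the fingers measure 130 mm over their backs; the gripper's body (75 mm by 190 mm) begins 47 mm behind the grasp point.
Start: joints at [0.958, 0.342, 1.524, -0, 1.275, -0.146], TCP at [236.256, 468.858, 226.741] pointing down, gripper open.
Joint ranges: [-2.53, 2.53], [-0.77, 2.02], [0.04, 2.7], [-1, 4.14], [0.28, 2.66], [-3.11, 3.11]. Speed limits (rad/s): [2.57, 2.57, 3.14, 3.14, 3.14, 3.14].

### API

Orientations are given as [roll, pitch, yaw] about the fixed x, y, z axes, in that order (R = Rz(yaw) Ry(pitch) Rx(roll)).
In Python, from plant import bot gives the robot as it stands.
- The arm moves only by the tool servo_tool, never from a script. Its argument "deltas" is a list of rows, each a list of 2 entries, a list of its own where there are three numbers: the shift along the tool's x, y, z in m, then the turn, a rotation vector about the tool's x, y, z in degrees. A call has 1 to 20 rows; each row shifts and turns the commanded pose from where the row before left it, along the tool's axes as they then stand; what a row does not reach is not made up. A row lasts 1/8 s, in which the tool goes at most 62.5 mm and 10.7 degrees, less where a joint would pass 70% of its speed; a pose out of reach is approached as far as the arm can. A call with a gripper value outside its range is refused whole. "fingers" is the opening, from 0 (shut) to 1 (fully open), set as the call begins (left out, the last holds). The fingers move at their own pace and stop on an object; the grip force is fixed at half the most. Time passes only in rows, so rows that do not move let the fingers close. It gives the time, the measured TCP pose, the force, the opening and the grip force at its end, in the units of the state.
- bot.get_obs(): the state, without advancing time (a new reading comes with each control period).
- bot.capture(name): name is "scene" or "top"; returns the picture (420x560x3 uint8, red, green, blue); there is no depth.
- bot.camera_model(name): a dict with "mtx" (3x3 intrinsics, pixels), "xyz" and "rotation" of the camera in the world. Camera axes: x right, y down, z forward; pixel columns grow to the right and rows downward; lengths in mm; the calibration is good to about 2 mm. A picture is of the moment at which its call begins. camera_model takes no time and is no camera call.
- bot.close_job(): hands the job in; it is judged then, once.
The state is a dict: "time": time; "joint_positions": joint angles; "dq": joint speeds; "tau": joint torques, N m; "tool_pos": TCP position; "tcp_rot": TCP orientation; "contact_force": force on the tool from outside, world axes, zero at the start; "moment": the same for the moment, N m; "grip_width": finger opening in mm; "finger_force": force on a finger pad.
Only numpy, scipy, OpenCV 4.12 (cv2) and the standard library are available. Lean on these libraries where they do the work, as an engineer would, in place of code of your own. Each camera call takes 0.05 s, during which the arm holds its last target. There are 200 camera calls.

## Working session

There is one attempt and no reset: what is moved stays moved. The work goes in short steps, Python scripts to look and compute and a tool call to move; the robot and the scene stay as the last step left them, time stands still between calls to the robot, and variables do not carry over. Pictures are saved under pics/ and viewed, at most 10 in all, crops included, and the job is handed in when it is done.

Besides the shell and the picture viewer there is one more tool, called by a JSON object that holds its "api" and its "payload". servo_tool: Moves the arm, as the interface text tells. Its arguments: {"type":"object","properties":{"deltas":{"type":"array"},"fingers":{"type":"number"}},"required":["deltas"]}

```bash
mkdir -p pics; ls
python3 - <<'E'
from plant import bot
import cv2
o=bot.get_obs(); print({k:o[k] for k in('time','tool_pos','tcp_rot','grip_width','contact_force')})
for n in('scene','top'):
    cv2.imwrite(f'pics/{n}0.png',cv2.resize(bot.capture(n)[:,:,::-1],(800,600),interpolation=cv2.INTER_CUBIC))
    print(n,bot.camera_model(n))
E
```

```text
pics
{'time': 0.0, 'tool_pos': array([235.99437862, 468.50129072, 226.03310613]), 'tcp_rot': array([-3.14001903e+00, -2.20919627e-04,  2.67479613e+00]), 'grip_width': 92.0256672903238, 'contact_force': array([0.286629  , 0.03006675, 0.26844633])}
scene {'mtx': array([[450.16724495,   0.        , 277.19571735],
       [  0.        , 450.16724495, 213.65143304],
       [  0.        ,   0.        ,   1.        ]]), 'xyz': array([ 581.48087835, -659.82153613, 1135.31679391]), 'rotation': array([-2.61249123, -0.01125746,  0.04948637])}
top {'mtx': array([[523.72722141,   0.        , 288.40070518],
       [  0.        , 523.72722141, 206.48925389],
       [  0.        ,   0.        ,   1.        ]]), 'xyz': array([  53.38181369,   71.36138412, 1703.55821774]), 'rotation': array([-2.83792460e+00,  1.36963439e-03, -1.81045964e+00])}
```

View pics/scene0.png

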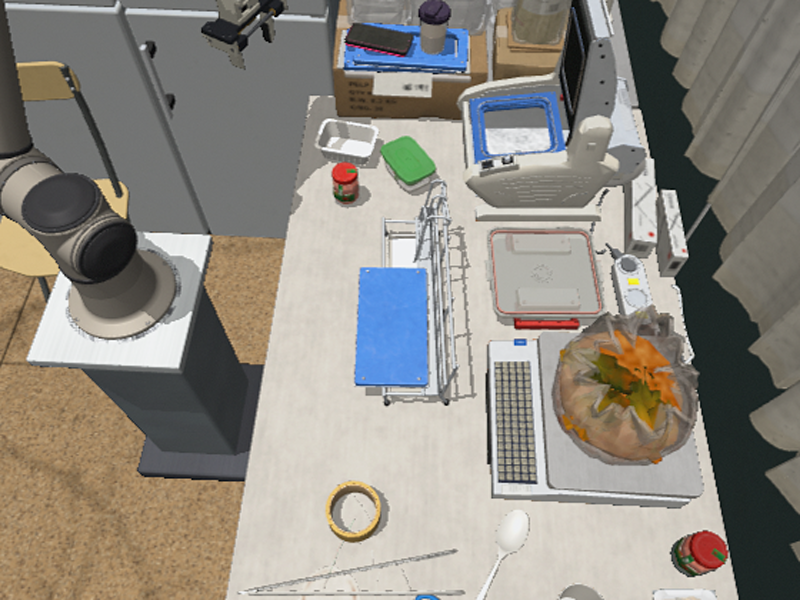

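View pics/top0.png

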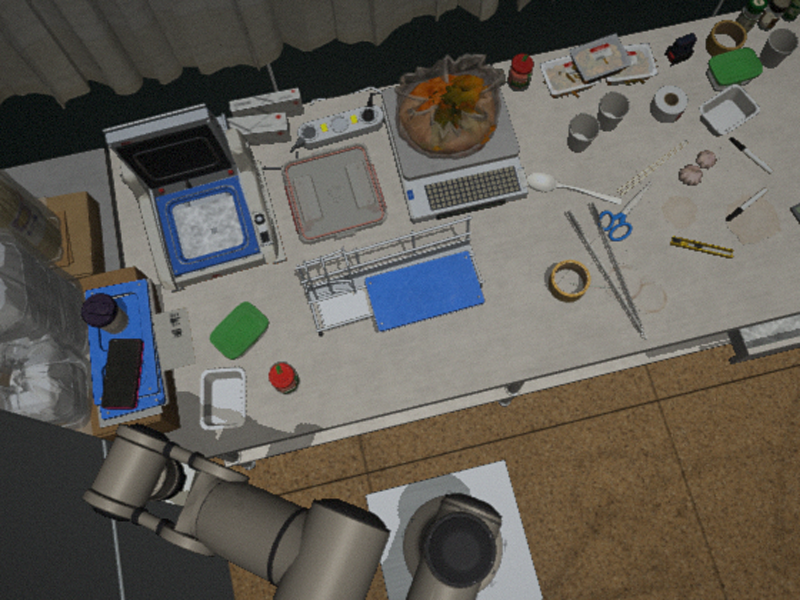

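```bash
cat > h.py <<'E'
import numpy as np, cv2
from scipy.spatial.transform import Rotation as R
from plant import bot
def cam(n):
    c=bot.camera_model(n); return c['mtx'],c['xyz'],R.from_euler('xyz',c['rotation']).as_matrix()
def ray(n,uv,z):
    K,t,M=cam(n); d=M@np.linalg.inv(K)@np.array([uv[0],uv[1],1.]); return t+d*(z-t[2])/d[2]
def proj(n,p):
    K,t,M=cam(n); q=(np.atleast_2d(p)-t)@M; q=q@K.T; return q[:,:2]/q[:,2:]
def crop(img,x0,y0,w,h,s,name):
    cv2.imwrite(name,cv2.resize(img[y0:y0+h,x0:x0+w,::-1],None,fx=s,fy=s,interpolation=cv2.INTER_CUBIC))
E
python3 - <<'E'
from h import *
for n,c in (('scene',(240,120,110,170)),('top',(200,140,150,110))):
    im=bot.capture(n); np.save(n+'.npy',im)
    x0,y0,w,h=c
    m=(im[...,2].astype(int)>im[...,0]+70).astype(np.uint8); k=np.zeros_like(m); k[y0:y0+h,x0:x0+w]=1; m*=k
    cs=cv2.findContours(m,cv2.RETR_EXTERNAL,cv2.CHAIN_APPROX_NONE)[0]; cc=max(cs,key=cv2.contourArea)
    P=np.array([ray(n,p[0],69)[:2] for p in cc],np.float32)
    r=cv2.minAreaRect(P); print(n,r,cv2.boxPoints(r).round(1).tolist(), cv2.approxPolyDP(cc,4,True).reshape(-1,2).tolist())
crop(np.load('scene.npy'),240,120,110,170,3.5,'pics/s1.png')
crop(np.load('top.npy'),200,140,150,110,5,'pics/t1.png')
E
```

```text
scene ((613.6734008789062, 26.559539794921875), (328.4361572265625, 558.0679931640625), 3.41747784614563) [[433.1000061035156, 295.29998779296875], [466.3999938964844, -261.79998779296875], [794.2000122070312, -242.1999969482422], [761.0, 314.8999938964844]] [[251, 120], [260, 137], [240, 145], [240, 289], [339, 289], [342, 239], [346, 289], [349, 225], [340, 196], [340, 164], [349, 155], [333, 155], [332, 148], [349, 146], [326, 131], [334, 120], [306, 120], [313, 132], [303, 132], [299, 143], [312, 134], [310, 148], [308, 144], [308, 150], [301, 151], [315, 151], [314, 160], [325, 159], [334, 276], [314, 284], [270, 285], [269, 275], [305, 275], [301, 182], [288, 183], [296, 156], [291, 151], [299, 134], [288, 137], [271, 120]]
top ((557.7232055664062, -77.26640319824219), (130.53350830078125, 249.8185577392578), 2.2477526664733887) [[487.6000061035156, 45.0], [497.3999938964844, -204.60000610351562], [627.7999877929688, -199.5], [618.0, 50.099998474121094]] [[327, 176], [257, 194], [265, 230], [338, 211]]
```

View pics/s1.png

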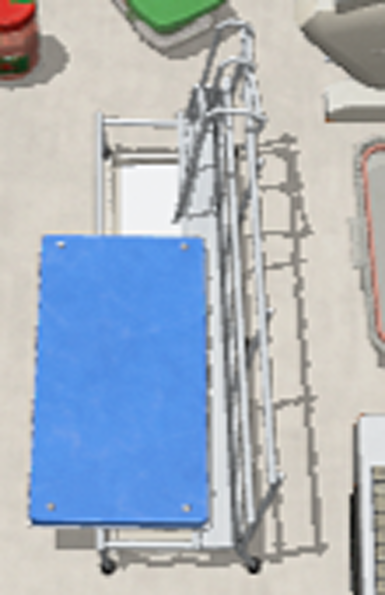

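View pics/t1.png

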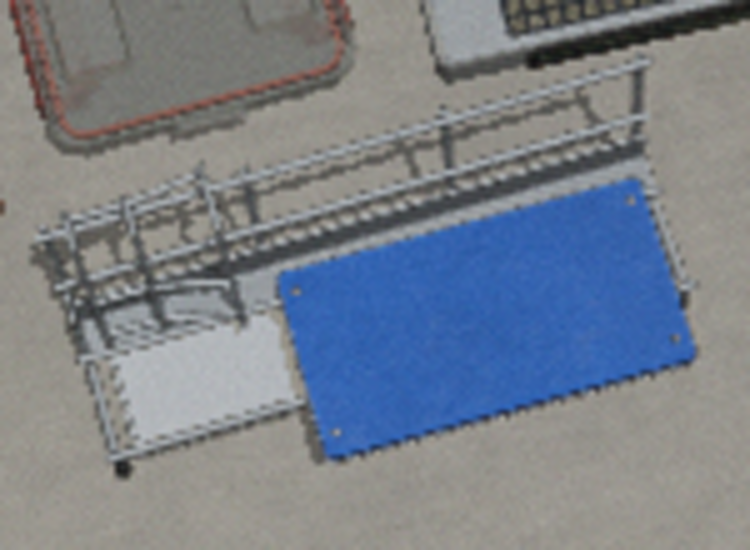

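Run:
```python
from h import *
from scipy.optimize import least_squares
im=np.load('scene.npy').astype(int); m=((im[...,2]>im[...,0]+70)).astype(np.uint8); k=np.zeros_like(m);k[180:275,240:305]=1;m*=k
cc=max(cv2.findContours(m,cv2.RETR_EXTERNAL,cv2.CHAIN_APPROX_NONE)[0],key=cv2.contourArea)
P=np.array([ray('scene',p[0],69)[:2] for p in cc],np.float32); r=cv2.minAreaRect(P); print(r,cv2.boxPoints(r).round(1).tolist())
def tri(a,b):
    f=lambda p:np.r_[proj('scene',p)[0]-a,proj('top',p)[0]-b]
    s=least_squares(f,[600,0,60]); return s.x.round(1),s.fun.round(1)
C=lambda x,y:np.array([240+x/3.5,120+y/3.5]); T=lambda x,y:np.array([200+x/5,140+y/5])
print('railend',tri(C(279,480),T(648,63)))
print('runner L',tri(C(100,117),T(120,458)))
print('runner L z53',ray('scene',C(100,117),53).round(1),ray('top',T(120,458),53).round(1))
print('runner R z53',ray('scene',C(105,548),53).round(1))
print('hoop1top',tri(C(214,115),T(200,170)))
# scene lines : rail top at mid etc
for uv in [(279,480),(262,312),(250,130)]: print('rail z167',ray('scene',C(*uv),167).round(1))
for uv in [(648,63),(445,118),(250,188)]: print('rail z167 top',ray('top',T(*uv),167).round(1))
```

```text
((556.1845703125, -75.35011291503906), (130.7117919921875, 253.38294982910156), 2.139500856399536) [[486.1000061035156, 48.79999923706055], [495.6000061035156, -204.39999389648438], [626.2000122070312, -199.5], [616.7999877929688, 53.70000076293945]]
railend (array([ 668.3, -208.8,  168.3]), array([-0.9,  0.4, -0.8, -1. ]))
runner L (array([524.1, 175.6,  59.1]), array([-0.8,  0.4, -0.6, -0.7]))
runner L z53 [525.9 181.9  53. ] [523.  174.7  53. ]
runner R z53 [ 553.1 -215.6   53. ]
hoop1top (array([628.6,  75. , 208.7]), array([ 4.1, -2.1,  3.1,  4.5]))
rail z167 [ 670.5 -207.   167. ]
rail z167 [658.1 -75.4 167. ]
rail z167 [647.7  87.4 167. ]
rail z167 top [ 664.8 -210.6  167. ]
rail z167 top [658.9 -76.4 167. ]
rail z167 top [642.2  53.3 167. ]
```

```bash
cat > ov.py <<'E'
from h import *
def rack(p,yaw,x0,y0):
    c,s=np.cos(yaw),np.sin(yaw); p=np.atleast_2d(p).astype(float)
    return np.c_[x0+c*p[:,0]-s*p[:,1], y0+s*p[:,0]+c*p[:,1], p[:,2]]
def rl(u,y,xf): return [xf+u*np.sin(np.radians(8)),y,50+u*np.cos(np.radians(8))]
def lines(xf):
    L=[([-35,-200,56],[-35,200,56]),([35,-200,56],[35,200,56])]
    L+=[(rl(u,-200,xf),rl(u,200,xf)) for u in (0,26,50,118)]
    for y,w in((92,31),(142,18.5),(180,18.5)):
        q=[rl(0,y,xf),rl(141,y,xf),np.array(rl(141,y,xf))-[w,0,0],np.array(rl(0,y,xf))-[w,0,0]]
        L+=[(q[i],q[i+1]) for i in range(3)]
    return L
def overlay(n,im,c,s,pose,xf,name):
    x0,y0,w,h=c
    o=cv2.resize(im[y0:y0+h,x0:x0+w,::-1],None,fx=s,fy=s,interpolation=cv2.INTER_CUBIC)
    for a,b in lines(xf):
        q=(proj(n,rack([a,b],*pose))-[x0,y0]+.5)*s
        cv2.line(o,*[tuple(int(v) for v in z) for z in q.round()],(0,0,255),1,cv2.LINE_AA)
    if name: cv2.imwrite(name,o)
    return o
E
python3 - <<'E'
from ov import *
from scipy.optimize import least_squares
C=lambda x,y:np.array([240+x/3.5-.5,120+y/3.5-.5]); T=lambda x,y:np.array([200+x/5-.5,140+y/5-.5])
def res(v):
    yaw,x0,y0,xf=v; P=lambda n,p:proj(n,rack(p,yaw,x0,y0))[0]
    e=lambda u,y:rl(u,y,xf)
    return np.r_[P('scene',e(118,-200))-C(279,480),P('top',e(118,-200))-T(645,64),
     P('scene',[-35,200,54])-C(100,117),P('top',[-35,200,54])-T(120,458),(P('scene',[-35,-200,54])-C(105,548)),
     (P('top',e(118,0))-T(445,112))[1],P('scene',e(118,0))[0]-C(263,312)[0], (xf-60)/5]
s=least_squares(res,[.07,570,-10,60],loss='soft_l1',x_scale=[.01,1,1,1]); print(s.x,np.degrees(s.x[0]),s.fun.round(1))
np.save('pose.npy',s.x); x=s.x
a=overlay('scene',np.load('scene.npy'),(240,120,110,170),3.5,x[:3],x[3],'')
b=overlay('top',np.load('top.npy'),(210,140,140,110),3,x[:3],x[3],'')
o=np.zeros((600,800,3),np.uint8); o[:a.shape[0],:a.shape[1]]=a[:600]; o[:b.shape[0],a.shape[1]:a.shape[1]+b.shape[1]]=b[:,:800-a.shape[1]]
cv2.imwrite('pics/ov1.png',o)
E
```

```text
[ 6.59795258e-02  5.73758000e+02 -1.38404063e+01  6.63553815e+01] 3.780348364854553 [ 0.1  0.9 -0.1 -0.8  0.4 -0.1 -2.3  0.3  0.1  0.4  7.2 -0.3  1.3]
```

View pics/ov1.png

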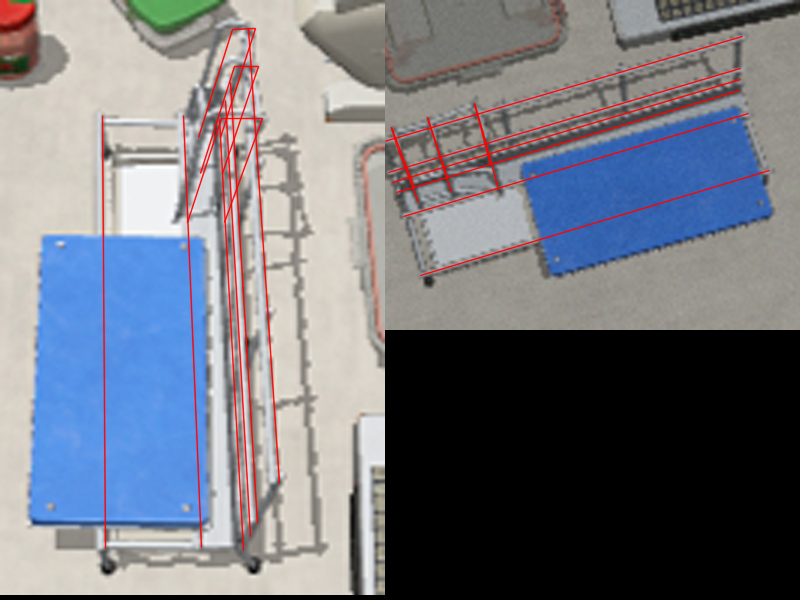

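```bash
cat > mv.py <<'E'
from ov import *
import json,sys
v=np.load('pose.npy')
YAW=v[0]
def tool(tilt,dyaw=0,flip=0):  # tilt deg: 0 = down, +ve = pointing forward(away). y axis along rack +y
    b=R.from_euler('z',YAW+np.radians(dyaw))*R.from_euler('y',-np.radians(tilt))*R.from_matrix(np.array([[-1,0,0],[0,1,0],[0,0,-1.]]))
    return b
def torack(p):
    c,s=np.cos(YAW),np.sin(YAW); d=np.array(p)-[v[1],v[2],0]; return np.array([c*d[0]+s*d[1],-s*d[0]+c*d[1],p[2]])
def cur():
    o=bot.get_obs(); return o['tool_pos'],R.from_euler('xyz',o['tcp_rot'])
def plan(wps,start=None):
    """wps: (rack xyz, Rotation, nrows)"""
    p,r=start or cur(); rows=[]
    for q,rt,n in wps:
        q=rack(q,*v[:3])[0]; p0,r0=p,r; rv=(r0.inv()*rt).as_rotvec()
        for i in range(1,n+1):
            tp=p0+(q-p0)*i/n; tr=r0*R.from_rotvec(rv*i/n)
            d=np.round(r.inv().apply(tp-p)/1000,4); a=np.round((r.inv()*tr).as_rotvec(degrees=True),1)
            rows.append([d.tolist(),a.tolist()]); p=p+r.apply(d*1000); r=r*R.from_rotvec(a,degrees=True)
    print(json.dumps(rows).replace(' ','')); print('end',torack(p).round(1),len(rows)); return p,r
E
python3 - <<'E'
from mv import *
p,r=cur(); print(torack(p)); print(tool(45).as_matrix().round(2))
plan([([-190,-61,220],tool(25),18)])
E
```

```text
[-305.10088148  503.71384916  226.32818077]
[[-0.71 -0.07  0.71]
 [-0.05  1.    0.05]
 [-0.71  0.   -0.71]]
[[[-0.0214,-0.0238,0.0004],[-0.4,-1.4,-1.7]],[[-0.0208,-0.0244,0.0007],[-0.3,-1.3,-1.6]],[[-0.02,-0.025,0.001],[-0.4,-1.4,-1.7]],[[-0.0192,-0.0255,0.0014],[-0.4,-1.3,-1.7]],[[-0.0184,-0.0262,0.0016],[-0.4,-1.4,-1.6]],[[-0.0177,-0.0266,0.0018],[-0.3,-1.3,-1.7]],[[-0.0168,-0.0272,0.0021],[-0.4,-1.4,-1.7]],[[-0.0159,-0.0277,0.0024],[-0.4,-1.4,-1.6]],[[-0.0151,-0.0281,0.0025],[-0.4,-1.3,-1.7]],[[-0.0142,-0.0286,0.0026],[-0.3,-1.4,-1.7]],[[-0.0133,-0.029,0.0028],[-0.4,-1.3,-1.7]],[[-0.0123,-0.0294,0.0029],[-0.4,-1.4,-1.6]],[[-0.0115,-0.0297,0.003],[-0.3,-1.3,-1.7]],[[-0.0105,-0.0301,0.0031],[-0.4,-1.4,-1.7]],[[-0.0095,-0.0304,0.0031],[-0.4,-1.4,-1.6]],[[-0.0086,-0.0307,0.0031],[-0.4,-1.3,-1.7]],[[-0.0076,-0.031,0.0031],[-0.3,-1.4,-1.7]],[[-0.0066,-0.0312,0.0031],[-0.4,-1.3,-1.6]]]
end [-190.  -61.  220.] 18
```

{"api": "servo_tool", "payload": {"deltas": [[[-0.021,-0.024,0.0],[-0.4,-1.4,-1.7]],[[-0.021,-0.024,0.001],[-0.3,-1.3,-1.6]],[[-0.02,-0.025,0.001],[-0.4,-1.4,-1.7]],[[-0.019,-0.0255,0.0014],[-0.4,-1.3,-1.7]],[[-0.0184,-0.0262,0.0016],[-0.4,-1.4,-1.6]],[[-0.0177,-0.0266,0.0018],[-0.3,-1.3,-1.7]],[[-0.017,-0.027,0.002],[-0.4,-1.4,-1.7]],[[-0.016,-0.0277,0.0024],[-0.4,-1.4,-1.6]],[[-0.015,-0.028,0.0025],[-0.4,-1.3,-1.7]],[[-0.0142,-0.0286,0.0026],[-0.3,-1.4,-1.7]],[[-0.0133,-0.029,0.0028],[-0.4,-1.3,-1.7]],[[-0.0123,-0.0294,0.003],[-0.4,-1.4,-1.6]],[[-0.0115,-0.03,0.003],[-0.3,-1.3,-1.7]],[[-0.0105,-0.03,0.003],[-0.4,-1.4,-1.7]],[[-0.0095,-0.03,0.003],[-0.4,-1.4,-1.6]],[[-0.0086,-0.031,0.003],[-0.4,-1.3,-1.7]],[[-0.0076,-0.031,0.003],[-0.3,-1.4,-1.7]],[[-0.0066,-0.031,0.003],[-0.4,-1.3,-1.6]]], "fingers": 1}}

```text
time: 2.45
tool_pos: [388.2, -87.5, 220.8]
tcp_rot: [3.141, 0.438, -3.076]
contact_force: [0.3, -0.9, 0.5]
grip_width: 91.9
finger_force: 0.0
```

Run:
```python
from mv import *
p,r=cur(); print(torack(p),bot.get_obs()['joint_positions'])
s=plan([([-135,-61,100],tool(45),7)])
s=plan([([-112,-61,24],tool(45),3)],s)
```

```text
[-189.99257719  -61.27785229  220.8070158 ] [-0.64879862 -0.10745778  2.16064875  0.40207112  0.79026815 -2.52775254]
[[[0.0002,0.0,0.019],[0.0,-2.8,-0.0]],[[0.0011,0.0001,0.0189],[0.0,-2.9,-0.0]],[[0.0021,0.0,0.0188],[0.0,-2.8,-0.0]],[[0.003,0.0,0.0188],[0.0,-2.9,-0.0]],[[0.004,0.0001,0.0185],[0.0,-2.8,-0.0]],[[0.0048,0.0,0.0183],[0.0,-2.9,-0.0]],[[0.0058,0.0,0.0181],[0.0,-2.8,-0.0]]]
end [-135.  -61.  100.] 7
[[[0.0125,0.0,0.0233],[0.0,-0.0,-0.0]],[[0.0125,0.0,0.0234],[0.0,-0.0,-0.0]],[[0.0124,0.0,0.0233],[0.0,-0.0,-0.0]]]
end [-112.  -61.   24.] 3
```

{"api": "servo_tool", "payload": {"deltas": [[[0,0,0],[0,0,10]],[[0,0,0],[0,0,10]],[[0,0,0],[0,0,10]],[[0,0,0],[0,0,10]],[[0,0,0],[0,0,10]],[[0,0,0],[0,0,10]],[[0,0,0],[0,0,10]],[[0,0,0],[0,0,10]],[[0,0,0],[0,0,10]],[[0,0,0],[0,0,10]],[[0,0,0],[0,0,10]],[[0,0,0],[0,0,10]],[[0,0,0],[0,0,10]],[[0,0,0],[0,0,10]],[[0,0,0],[0,0,10]],[[0,0,0],[0,0,10]],[[0,0,0],[0,0,10]],[[0,0,0],[0,0,10]]]}}

```text
time: 4.7
tool_pos: [388.1, -86.3, 220.6]
tcp_rot: [-3.138, -0.436, 0.059]
contact_force: [0.2, -0.6, 0.5]
grip_width: 91.7
finger_force: 0.0
```

```bash
sed -i 's/\[\[-1,0,0\],\[0,1,0\],\[0,0,-1.\]\]/[[1,0,0],[0,-1,0],[0,0,-1.]]/' mv.py
python3 - <<'E'
from mv import *
p,r=cur(); print(torack(p),bot.get_obs()['joint_positions'])
s=plan([([-135,-61,100],tool(45),7)])
s=plan([([-112,-61,24],tool(45),3)],s)
E
```

```text
[-190.07774311  -60.05277672  220.62310882] [-0.6448631  -0.1078231   2.16094062  0.39945949  0.79014777  0.62578895]
[[[-0.0002,0.0001,0.0189],[0.0,2.9,-0.1]],[[-0.0011,0.0002,0.019],[0.0,2.8,-0.0]],[[-0.002,0.0001,0.0188],[0.0,2.9,-0.1]],[[-0.003,0.0002,0.0187],[0.0,2.8,-0.0]],[[-0.0039,0.0001,0.0185],[0.0,2.9,-0.1]],[[-0.0048,0.0002,0.0184],[0.0,2.8,-0.0]],[[-0.0057,0.0001,0.018],[0.0,2.9,-0.1]]]
end [-135.  -61.  100.] 7
[[[-0.0125,-0.0,0.0233],[0.0,-0.0,0.0]],[[-0.0125,-0.0,0.0234],[0.0,-0.0,0.0]],[[-0.0125,-0.0,0.0233],[0.0,-0.0,0.0]]]
end [-112.  -61.   24.] 3
```

{"api": "servo_tool", "payload": {"deltas": [[[0,0,0.019],[0,2.9,0]],[[-0.001,0,0.019],[0,2.8,0]],[[-0.002,0,0.019],[0,2.9,-0.1]],[[-0.003,0,0.019],[0,2.8,0]],[[-0.004,0,0.0185],[0,2.9,-0.1]],[[-0.005,0,0.018],[0,2.8,0]],[[-0.006,0,0.018],[0,2.9,-0.1]]]}}

```text
time: 5.58
tool_pos: [438.9, -78.6, 112.5]
tcp_rot: [-3.129, -0.756, 0.071]
contact_force: [-0.1, -0.3, 0.4]
grip_width: 92.1
finger_force: 0.0
```

Run:
```python
from mv import *
o=bot.get_obs();p,r=cur(); print(torack(p),o['joint_positions'],o['contact_force'])
s=plan([([-112,-61,24],tool(45),4),([-67,-61,22],tool(45),3)])
im=bot.capture('scene'); crop(im,160,80,200,150,4,'pics/s2.png')
```

```text
[-138.78994652  -55.74006006  112.52795565] [-0.73719717  0.25594371  2.49424093  1.86352172  0.55494506 -0.99601562] [-0.11051743 -0.34109316  0.37672602]
[[[-0.0103,0.0016,0.0207],[-0.2,0.4,0.0]],[[-0.0105,0.0015,0.0206],[-0.3,0.4,0.1]],[[-0.0106,0.0015,0.0205],[-0.2,0.5,0.0]],[[-0.0107,0.0014,0.0205],[-0.2,0.4,0.1]],[[0.0101,-0.0,0.0111],[-0.0,-0.0,-0.0]],[[0.0101,-0.0,0.011],[-0.0,-0.0,-0.0]],[[0.0102,-0.0,0.0111],[-0.0,-0.0,-0.0]]]
end [-67. -61.  22.] 7
```

View pics/s2.png

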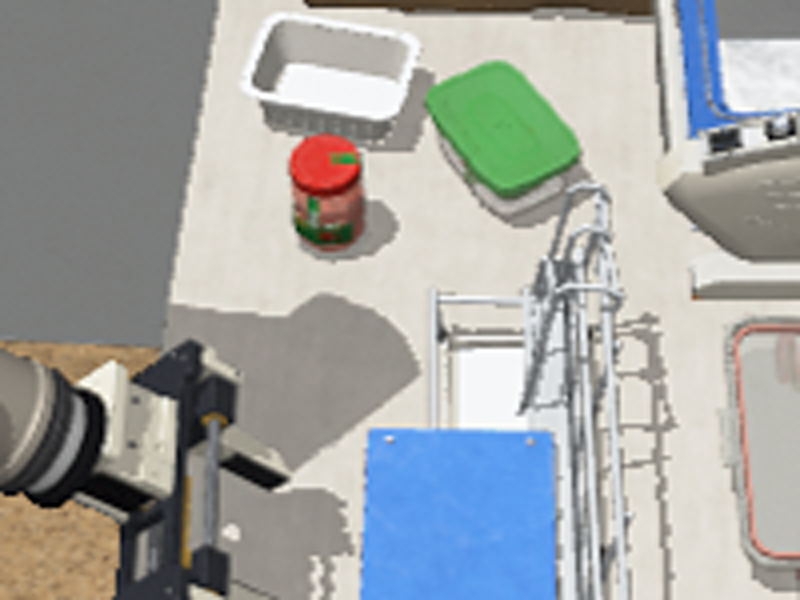

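Run:
```python
from mv import *
s=plan([([-118,-61,80],tool(35),8),([-113,-61,24],tool(35),5)])
```

```text
[[[-0.0007,0.0007,0.0046],[-0.1,-1.0,0.0]],[[-0.0006,0.0007,0.0046],[-0.1,-1.1,0.1]],[[-0.0006,0.0007,0.0047],[-0.1,-1.0,0.0]],[[-0.0004,0.0007,0.0046],[-0.1,-1.0,0.1]],[[-0.0004,0.0007,0.0047],[-0.1,-1.1,0.0]],[[-0.0003,0.0007,0.0047],[-0.1,-1.0,0.1]],[[-0.0002,0.0006,0.0046],[-0.2,-1.0,0.0]],[[-0.0001,0.0007,0.0047],[-0.1,-1.0,0.1]],[[-0.0056,-0.0,0.0097],[0.0,-0.0,-0.0]],[[-0.0056,-0.0,0.0098],[0.0,-0.0,-0.0]],[[-0.0056,-0.0,0.0097],[0.0,-0.0,-0.0]],[[-0.0056,-0.0,0.0098],[0.0,-0.0,-0.0]],[[-0.0056,-0.0,0.0097],[0.0,-0.0,-0.0]]]
end [-113.  -61.   24.] 13
```

{"api": "servo_tool", "payload": {"deltas": [[[-0.0005,0.0007,0.0047],[-0.1,-1,0]],[[-0.0005,0.0007,0.0047],[-0.1,-1.1,0.1]],[[-0.0005,0.0007,0.0047],[-0.1,-1,0]],[[-0.0004,0.0007,0.0047],[-0.1,-1,0.1]],[[-0.0004,0.0007,0.0047],[-0.1,-1.1,0]],[[-0.0003,0.0007,0.0047],[-0.1,-1,0.1]],[[-0.0002,0.0007,0.0047],[-0.2,-1,0]],[[0,0.0007,0.0047],[-0.1,-1,0.1]],[[-0.0056,0,0.0097],[0,0,0]],[[-0.0056,0,0.0097],[0,0,0]],[[-0.0056,0,0.0097],[0,0,0]],[[-0.0056,0,0.0097],[0,0,0]],[[-0.0056,0,0.0097],[0,0,0]]]}}

```text
time: 7.25
tool_pos: [465.9, -81.4, 25.6]
tcp_rot: [-3.138, -0.611, 0.063]
contact_force: [0.1, -0.4, -0.3]
grip_width: 91.7
finger_force: 0.0
```

Run:
```python
from mv import *
o=bot.get_obs();p,r=cur(); print(torack(p),o['joint_positions'],o['contact_force'])
im=bot.capture('scene'); crop(im,180,150,130,130,4.5,'pics/s3.png')
a=35; f=np.array([np.sin(np.radians(a)),-np.cos(np.radians(a))]); n=np.array([-f[1],f[0]])
def E_(th,px,pz): t=np.radians(th); return np.array([px-132*np.cos(t),pz+132*np.sin(t)])
def tip(th,px,pz,s):
    q=E_(th,px,pz)+s*f-9.5*n; return [q[0],-61,q[1]]
T=tool(a); pts=[([-75,-61,23],T,4)]
for th,px,pz,s,k in((8,45,54,35,2),(20,48,51,35,4),(35,53,50,35,4),(48,53,50,35,4)): pts.append((tip(th,px,pz,s),T,k)); print(np.round(tip(th,px,pz,s)))
plan(pts)
```

```text
[-112.03124702  -60.26724151   25.61231012] [-0.57765345  0.50441986  2.39846262  2.19896839  0.44108178 -1.22560187] [ 0.06655818 -0.39357219 -0.27740107]
[-73. -61.  38.]
[-64. -61.  62.]
[-43. -61.  92.]
[-23. -61. 114.]
[[[0.0075,0.0002,0.0057],[-0.0,0.0,-0.0]],[[0.0074,0.0002,0.0056],[-0.1,0.1,-0.1]],[[0.0074,0.0002,0.0057],[0.0,-0.0,-0.0]],[[0.0075,0.0002,0.0057],[-0.0,0.0,-0.1]],[[0.005,-0.0,-0.0058],[-0.0,0.0,0.0]],[[0.005,-0.0,-0.0058],[-0.0,0.0,0.0]],[[0.0054,-0.0,-0.0035],[-0.0,0.0,0.0]],[[0.0054,-0.0,-0.0035],[-0.0,0.0,0.0]],[[0.0054,-0.0,-0.0034],[-0.0,0.0,0.0]],[[0.0054,-0.0,-0.0035],[-0.0,0.0,0.0]],[[0.0085,0.0,-0.0031],[-0.0,0.0,0.0]],[[0.0085,0.0,-0.003],[-0.0,0.0,0.0]],[[0.0086,0.0,-0.0031],[-0.0,0.0,0.0]],[[0.0085,0.0,-0.003],[-0.0,0.0,0.0]],[[0.0073,0.0,-0.0018],[-0.0,0.0,0.0]],[[0.0072,0.0,-0.0017],[-0.0,0.0,0.0]],[[0.0073,0.0,-0.0018],[-0.0,0.0,0.0]],[[0.0072,0.0,-0.0017],[-0.0,0.0,0.0]]]
end [-23.  -61.  113.9] 18
```

View pics/s3.png

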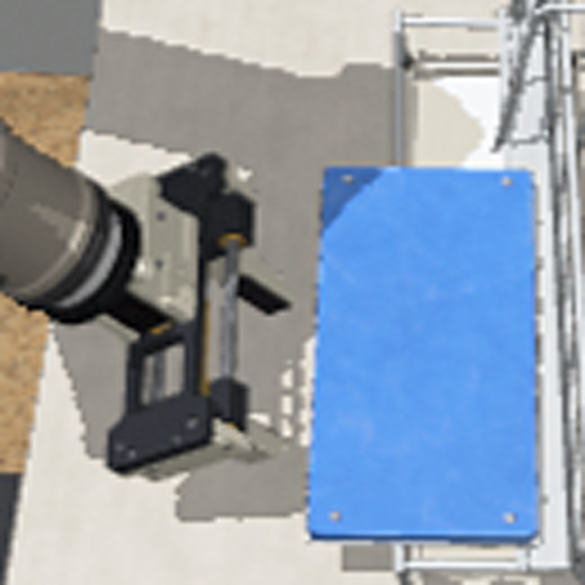

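{"api": "servo_tool", "payload": {"deltas": [[[0.0075,0,0.0057],[0,0,0]],[[0.0075,0,0.0057],[0,0,0]],[[0.0075,0,0.0057],[0,0,0]],[[0.0075,0,0.0057],[0,0,-0.1]],[[0.005,0,-0.0058],[0,0,0]],[[0.005,0,-0.0058],[0,0,0]],[[0.0054,0,-0.0035],[0,0,0]],[[0.0054,0,-0.0035],[0,0,0]]]}}

```text
time: 8.3
tool_pos: [509.9, -78.6, 52.0]
tcp_rot: [-3.14, -0.611, 0.065]
contact_force: [-0.4, -0.2, 0.1]
grip_width: 91.7
finger_force: 0.3
```

Run:
```python
from mv import *
o=bot.get_obs();p,r=cur(); print(torack(p),o['joint_positions'],o['contact_force'])
a=bot.capture('scene'); b=bot.capture('top')
A=cv2.resize(a[150:280,200:330,::-1],(400,400),interpolation=2);B=cv2.resize(b[130:250,210:330,::-1],(400,400),interpolation=2)
cv2.imwrite('pics/c4.png',np.hstack([A,B]))
```

```text
[-67.98499229 -60.35862232  51.98855508] [-0.49727663  0.45086294  2.27423459  1.91823839  0.33314812 -0.84281531] [-0.43329095 -0.21910563  0.06687991]
```

View pics/c4.png

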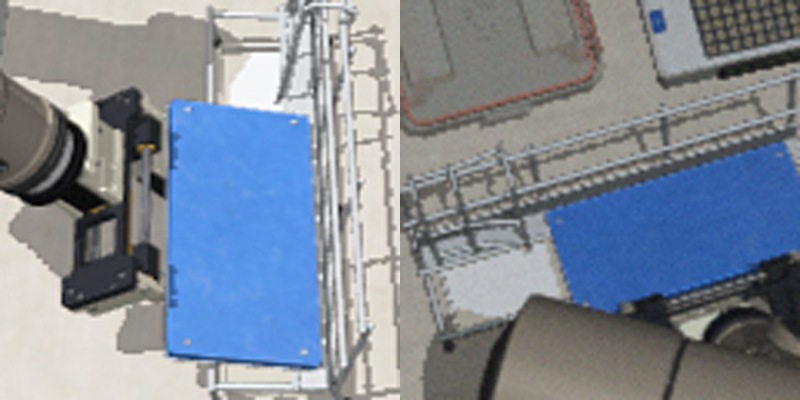

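```bash
cat > kin.py <<'E'
from mv import *
from scipy.optimize import least_squares
D=[([0.958,0.342,1.524,0,1.275,-0.146],[236.256,468.858,226.741],[-3.14,0,2.6748]),
([-0.64879862,-0.10745778,2.16064875,0.40207112,0.79026815,-2.52775254],[388.2,-87.5,220.8],[3.141,.438,-3.076]),
([-0.6448631,-0.1078231,2.16094062,0.39945949,0.79014777,0.62578895],[388.1,-86.3,220.6],[-3.138,-.436,.059]),
([-0.73719717,0.25594371,2.49424093,1.86352172,0.55494506,-0.99601562],[438.9,-78.6,112.5],[-3.129,-.756,.071]),
([-0.57765345,0.50441986,2.39846262,2.19896839,0.44108178,-1.22560187],[465.9,-81.4,25.6],[-3.138,-.611,.063]),
([-0.49727663,0.45086294,2.27423459,1.91823839,0.33314812,-0.84281531],[509.9,-78.6,52.0],[-3.14,-.611,.065])]
Y=lambda a:R.from_euler('y',a); Z=lambda a:R.from_euler('z',a)
def fk(q,k):
    h,a1,d,a,b,e,L,c6=k
    r=Z(q[0]); p=r.apply([a1,d,h]); r=r*Y(q[1]); p=p+r.apply([0,0,a]); r=r*Y(q[2]); p=p+r.apply([e,0,b])
    r=r*Z(q[3])*Y(q[4]); p=p+r.apply([0,0,L]); return p,r*Z(q[5]+c6)
def res(k):
    o=[]
    for q,p,t in D:
        P,r=fk(q,k); o+=list(P-p)+list(200*(r.inv()*R.from_euler('xyz',t)).as_rotvec())
    return np.array(o)
def fit():
    best=None
    for c in (0,1.57,3.14,-1.57):
        s=least_squares(res,[150,0,100,350,350,0,250,c]); best=s if best is None or s.cost<best.cost else best
    return best
def ik(p,r,k,q0):
    f=lambda q:np.r_[np.array(fk(q,k)[0])-p,200*(fk(q,k)[1].inv()*r).as_rotvec()]
    s=least_squares(f,q0); return s.x,np.abs(s.fun).max()
E
python3 - <<'E'
from kin import *
s=fit(); print(s.x.round(2),s.fun.reshape(-1,6).round(1))
E
```

```text
[2.2296e+02 3.0000e-02 7.6390e+01 5.0592e+02 3.7947e+02 4.6370e+01
 3.1807e+02 1.5700e+00] [[ 0.   0.   0.   0.4  0.  -0. ]
 [ 0.  -0.  -0.  -0.  -0.   0.1]
 [-0.1 -0.   0.  -0.  -0.1 -0. ]
 [ 0.  -0.   0.   0.   0.  -0. ]
 [ 0.   0.   0.   0.   0.1 -0. ]
 [-0.   0.1 -0.  -0.1  0.   0. ]]
```

```bash
cat > path.py <<'E'
from kin import *
k=fit().x
def tip(th,px,pz,s,a):
    ar=np.radians(a); f=np.array([np.sin(ar),-np.cos(ar)]); n=np.array([-f[1],f[0]]); t=np.radians(th)
    if th<90-a: q=np.array([px-132*np.cos(t),pz+132*np.sin(t)])+s*f-9.5*n
    else: q=np.array([px-(132-s)*np.cos(t),pz+(132-s)*np.sin(t)])-9.5*n
    return np.array([q[0],-61,q[1]])
E
python3 - <<'E'
from path import *
q0=bot.get_obs()['joint_positions']
for a in (35,):
  for a_end in (15,25,35,45):
   for dy in (0,10):
    q=q0; out=[]
    for i,(th,px) in enumerate(((20,48),(28,52),(35,53),(42,53),(48,53),(55,53),(62,53),(70,53),(78,53),(83,53))):
        aa=a+(a_end-a)*min(1,(i+1)/6); dyy=dy*min(1,(i+1)/3)
        p=rack(tip(th,px,50,35,aa),*v[:3])[0]
        q,e=ik(p,tool(aa,dyy),k,q); out.append((round(q[4],2),round(q[3],2),round(e,1)))
    print(a_end,dy,out,q.round(2))
E
```

```text
15 0 [(np.float64(0.27), np.float64(1.5), np.float64(0.0)), (np.float64(0.29), np.float64(0.92), np.float64(0.0)), (np.float64(0.38), np.float64(0.55), np.float64(0.0)), (np.float64(0.48), np.float64(0.35), np.float64(0.0)), (np.float64(0.59), np.float64(0.23), np.float64(0.0)), (np.float64(0.7), np.float64(0.16), np.float64(0.0)), (np.float64(0.74), np.float64(0.15), np.float64(0.0)), (np.float64(0.77), np.float64(0.14), np.float64(0.0)), (np.float64(0.8), np.float64(0.13), np.float64(0.0)), (np.float64(0.81), np.float64(0.12), np.float64(0.0))] [-0.29  0.45  1.64  0.12  0.81  1.14]
15 10 [(np.float64(0.31), np.float64(1.43), np.float64(0.0)), (np.float64(0.37), np.float64(0.93), np.float64(0.0)), (np.float64(0.47), np.float64(0.64), np.float64(0.0)), (np.float64(0.55), np.float64(0.45), np.float64(0.0)), (np.float64(0.64), np.float64(0.32), np.float64(0.0)), (np.float64(0.74), np.float64(0.22), np.float64(0.0)), (np.float64(0.77), np.float64(0.21), np.float64(0.0)), (np.float64(0.81), np.float64(0.2), np.float64(0.0)), (np.float64(0.83), np.float64(0.19), np.float64(0.0)), (np.floa
[... 2942 characters left out ...]
p.float64(0.0)), (np.float64(0.34), np.float64(1.74), np.float64(0.0))] [-0.41  0.39  2.09  1.74  0.34 -0.53]
45 10 [(np.float64(0.38), np.float64(1.82), np.float64(0.0)), (np.float64(0.43), np.float64(1.67), np.float64(0.0)), (np.float64(0.48), np.float64(1.56), np.float64(0.0)), (np.float64(0.5), np.float64(1.56), np.float64(0.0)), (np.float64(0.52), np.float64(1.58), np.float64(0.0)), (np.float64(0.53), np.float64(1.61), np.float64(0.0)), (np.float64(0.52), np.float64(1.57), np.float64(0.0)), (np.float64(0.51), np.float64(1.53), np.float64(0.0)), (np.float64(0.5), np.float64(1.5), np.float64(0.0)), (np.float64(0.5), np.float64(1.48), np.float64(0.0))] [-0.5   0.41  2.04  1.48  0.5  -0.47]
```

Run:
```python
from path import *
W=[]
for i,(th,px,n) in enumerate(((20,48,2),(28,52,3),(35,53,2),(42,53,2),(48,53,2),(55,53,3),(62,53,3))):
    a=35+10*min(1,(i+1)/5); t=tip(th,px,50,35,a); W.append((t,tool(a),n)); print(t.round())
s=plan(W)
```

```text
[-63. -61.  61.]
[-50. -61.  79.]
[-39. -61.  93.]
[-28. -61. 106.]
[-19. -61. 115.]
[ -9. -61. 123.]
[  1. -61. 129.]
[[[0.0046,0.0002,-0.0023],[-0.0,1.0,0.0]],[[0.0047,0.0003,-0.0022],[-0.1,0.9,0.0]],[[0.0068,-0.0,-0.0021],[0.0,0.7,0.0]],[[0.0069,-0.0,-0.0019],[0.0,0.6,0.0]],[[0.0069,-0.0,-0.0019],[0.0,0.7,0.0]],[[0.0086,-0.0,-0.0022],[0.0,1.0,0.0]],[[0.0086,-0.0,-0.0021],[0.0,1.0,0.0]],[[0.0086,-0.0,-0.0013],[0.0,1.0,0.0]],[[0.0085,-0.0,-0.0012],[0.0,1.0,0.0]],[[0.0066,-0.0,-0.0001],[0.0,1.0,0.0]],[[0.0066,-0.0,0.0],[0.0,1.0,0.0]],[[0.0039,-0.0,0.0005],[0.0,0.0,0.0]],[[0.004,-0.0,0.0004],[0.0,0.0,0.0]],[[0.0039,-0.0,0.0005],[0.0,0.0,0.0]],[[0.0038,-0.0,0.0009],[0.0,0.0,0.0]],[[0.0039,-0.0,0.0009],[0.0,0.0,0.0]],[[0.0038,-0.0,0.0009],[0.0,0.0,0.0]]]
end [  0.7 -61.  128.9] 17
```

{"api": "servo_tool", "payload": {"deltas": [[[0.0047,0.0002,-0.0022],[0,1,0]],[[0.0047,0.0003,-0.0022],[0,1,0]],[[0.0069,0,-0.002],[0,0.7,0]],[[0.0069,0,-0.002],[0,0.6,0]],[[0.0069,0,-0.002],[0,0.7,0]],[[0.0086,0,-0.0022],[0,1,0]],[[0.0086,0,-0.0021],[0,1,0]],[[0.0086,0,-0.0013],[0,1,0]],[[0.0085,0,-0.0012],[0,1,0]],[[0.0066,0,0],[0,1,0]],[[0.0066,0,0],[0,1,0]]]}}

```text
time: 9.78
tool_pos: [558.8, -76.0, 114.9]
tcp_rot: [-3.139, -0.786, 0.064]
contact_force: [-2.3, -0.6, 0.1]
grip_width: 91.9
finger_force: 0.4
```

Run:
```python
from path import *
o=bot.get_obs();p,r=cur(); print(torack(p),o['joint_positions'],o['contact_force'])
a=bot.capture('scene'); b=bot.capture('top')
A=cv2.resize(a[120:280,200:330,::-1],(400,492),interpolation=2);B=cv2.resize(b[120:250,210:330,::-1],(400,492),interpolation=2)
cv2.imwrite('pics/c5.png',np.hstack([A,B]))
W=[(tip(th,53,50,35,45),tool(45),n) for th,n in ((55,3),(62,3),(70,3),(77,3))]
s=plan(W)
```

```text
[-18.98516061 -61.02938492 114.91818767] [-0.48897471  0.38428461  2.23761971  1.99886624  0.42384903 -0.87577909] [-2.29665623 -0.56510131  0.05300549]
[[[0.0041,-0.0,0.0004],[-0.0,-0.0,-0.0]],[[0.0041,-0.0,0.0004],[-0.1,-0.0,-0.0]],[[0.0041,-0.0001,0.0005],[0.0,-0.1,-0.1]],[[0.0038,0.0,0.0009],[0.0,0.0,0.0]],[[0.0039,0.0,0.0009],[0.0,0.0,0.0]],[[0.0038,0.0,0.0009],[0.0,0.0,0.0]],[[0.0042,0.0,0.0016],[0.0,0.0,0.0]],[[0.0042,0.0,0.0016],[0.0,0.0,0.0]],[[0.0043,0.0,0.0016],[0.0,0.0,0.0]],[[0.0035,0.0,0.0019],[0.0,0.0,0.0]],[[0.0034,0.0,0.0019],[0.0,0.0,0.0]],[[0.0035,0.0,0.0019],[0.0,0.0,0.0]]]
end [ 24.5 -61.  137.8] 12
```

View pics/c5.png

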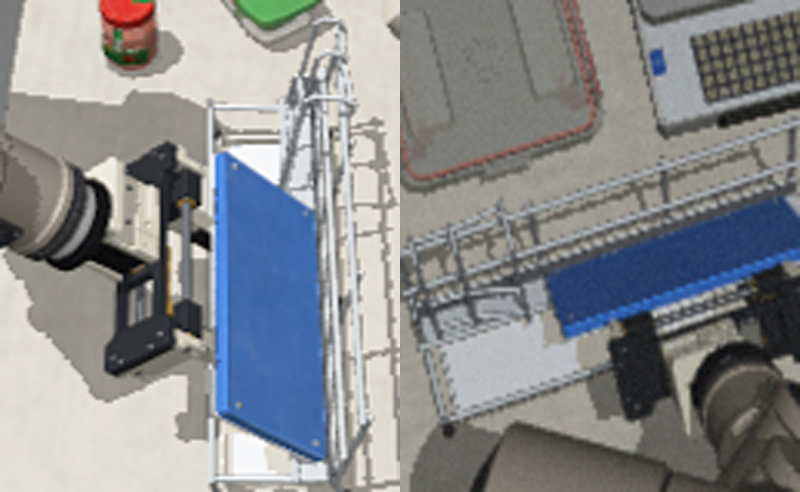

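{"api": "servo_tool", "payload": {"deltas": [[[0.004,0,0.0004],[0,0,0]],[[0.004,0,0.0004],[0,0,0]],[[0.004,0,0.0005],[0,0,0]],[[0.0038,0,0.0009],[0,0,0]],[[0.0038,0,0.0009],[0,0,0]],[[0.0038,0,0.0009],[0,0,0]],[[0.0042,0,0.0016],[0,0,0]],[[0.0042,0,0.0016],[0,0,0]],[[0.0042,0,0.0016],[0,0,0]],[[0.0034,0,0.0019],[0,0,0]]]}}

```text
time: 11.12
tool_pos: [594.3, -73.7, 135.1]
tcp_rot: [-3.139, -0.786, 0.064]
contact_force: [-0.5, -0.5, -0.2]
grip_width: 91.9
finger_force: 0.1
```

{"api": "servo_tool", "payload": {"deltas": [[[0.0025,0,0.0015],[0,0,0]],[[0.002,0,0.0013],[0,0,0]]]}}

```text
time: 11.38
tool_pos: [599.3, -73.3, 136.2]
tcp_rot: [-3.139, -0.785, 0.064]
contact_force: [-0.2, -0.4, -0.1]
grip_width: 91.7
finger_force: 0.1
```

{"api": "servo_tool", "payload": {"deltas": [[[0.002,0,0.0015],[0,0,0]],[[0.002,0,0.0015],[0,0,0]],[[0.0015,0,0.0015],[0,0,0]]]}}

```text
time: 11.75
tool_pos: [606.3, -72.9, 137.0]
tcp_rot: [-3.139, -0.786, 0.064]
contact_force: [-0.3, 0.2, 0.0]
grip_width: 91.6
finger_force: 0.1
```

{"api": "servo_tool", "payload": {"deltas": [[[0.0012,0,0.0012],[0,0,0]],[[0.0012,0,0.0012],[0,0,0]]]}}

```text
time: 12.0
tool_pos: [609.6, -72.7, 136.9]
tcp_rot: [-3.139, -0.785, 0.064]
contact_force: [-1.2, 0.2, 0.9]
grip_width: 91.8
finger_force: 0.0
```

Run:
```python
from path import *
o=bot.get_obs();p,r=cur(); print(torack(p),o['joint_positions'],o['contact_force'])
a=bot.capture('scene'); b=bot.capture('top')
A=cv2.resize(a[120:280,200:330,::-1],(400,492),interpolation=2);B=cv2.resize(b[120:250,210:330,::-1],(400,492),interpolation=2)
cv2.imwrite('pics/c6.png',np.hstack([A,B]))
```

```text
[ 31.91428867 -61.06496966 136.85869057] [-0.41905784  0.39098855  2.09431791  1.7605446   0.34375626 -0.55684395] [-1.23426073  0.23628268  0.93740278]
```

View pics/c6.png

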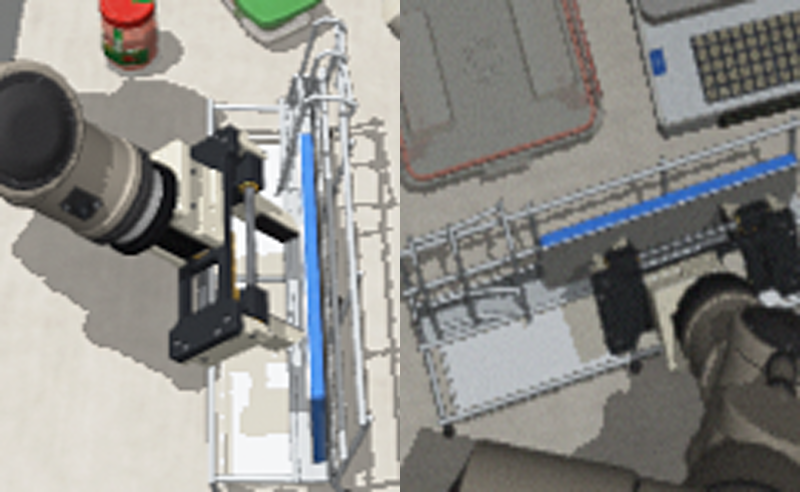

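{"api": "servo_tool", "payload": {"deltas": [[[0.0008,0,0.0008],[0,0,0]],[[0.0008,0,0.0008],[0,0,0]]]}}

```text
time: 12.35
tool_pos: [611.9, -72.5, 136.9]
tcp_rot: [-3.139, -0.785, 0.064]
contact_force: [0.4, 0.7, -0.5]
grip_width: 91.9
finger_force: 0.0
```

{"api": "servo_tool", "payload": {"deltas": [[[0.0008,0,0.0008],[0,0,0]],[[0.0008,0,0.0008],[0,0,0]]]}}

```text
time: 12.6
tool_pos: [614.1, -72.4, 136.9]
tcp_rot: [-3.139, -0.785, 0.064]
contact_force: [-1.0, -0.1, 0.8]
grip_width: 91.8
finger_force: 0.0
```

{"api": "servo_tool", "payload": {"deltas": [[[0.0008,0,0.0008],[0,0,0]],[[0.0008,0,0.0008],[0,0,0]]]}}

```text
time: 12.85
tool_pos: [616.4, -72.2, 136.9]
tcp_rot: [-3.139, -0.785, 0.064]
contact_force: [-0.9, -0.1, -0.7]
grip_width: 92.1
finger_force: 0.0
```

{"api": "servo_tool", "payload": {"deltas": [[[0.001,0,0.001],[0,0,0]],[[0.001,0,0.001],[0,0,0]],[[0.001,0,0.001],[0,0,0]],[[0.001,0,0.001],[0,0,0]],[[0.001,0,0.001],[0,0,0]]]}}

```text
time: 13.48
tool_pos: [623.5, -71.8, 136.9]
tcp_rot: [-3.139, -0.785, 0.064]
contact_force: [-0.9, 0.5, 0.0]
grip_width: 91.7
finger_force: 0.0
```

{"api": "servo_tool", "payload": {"deltas": [[[0.001,0,0.001],[0,0,0]],[[0.001,0,0.001],[0,0,0]],[[0.001,0,0.001],[0,0,0]]]}}

```text
time: 13.85
tool_pos: [627.7, -71.5, 136.9]
tcp_rot: [-3.139, -0.785, 0.064]
contact_force: [-0.0, 0.5, 1.5]
grip_width: 91.5
finger_force: 0.0
```

{"api": "servo_tool", "payload": {"deltas": [[[0.001,0,0.001],[0,0,0]],[[0.001,0,0.001],[0,0,0]]]}}

```text
time: 14.1
tool_pos: [630.4, -71.3, 136.8]
tcp_rot: [-3.139, -0.785, 0.064]
contact_force: [-2.4, 0.7, 0.7]
grip_width: 91.8
finger_force: 1.3
```

Run:
```python
from path import *
o=bot.get_obs();p,r=cur(); print(torack(p),o['joint_positions'],o['contact_force'])
for n in('scene','top'):
    im=bot.capture(n).astype(int); m=((im[...,2]>im[...,0]+60)).astype(np.uint8); kk=np.zeros_like(m)
    (kk[155:290,285:325] if n=='scene' else kk[140:240,230:345])[:]=1; m*=kk
    cc=max(cv2.findContours(m,cv2.RETR_EXTERNAL,cv2.CHAIN_APPROX_NONE)[0],key=cv2.contourArea)
    P=np.array([torack(ray(n,q[0],181)) for q in cc])[:,:2].astype(np.float32); rr=cv2.minAreaRect(P)
    print(n,cv2.contourArea(cc),cv2.boxPoints(rr).round(1).tolist())
```

```text
[ 52.72408613 -61.06911247 136.79882091] [-0.3951181   0.41675817  2.04286729  1.71307055  0.32467398 -0.48665331] [-2.36536933  0.7031085   0.7232044 ]
scene 260.0 [[44.0, -234.89999389648438], [70.4000015258789, -237.10000610351562], [94.9000015258789, 61.400001525878906], [68.5, 63.599998474121094]]
top 129.5 [[68.80000305175781, -184.0], [78.0, -184.10000610351562], [78.80000305175781, 61.5], [69.5999984741211, 61.599998474121094]]
```

Run:
```python
from path import *
q0=bot.get_obs()['joint_positions']
for a in (30,40,45):
  for dy in (0,-15,15):
    q=q0; o=[]
    for t in ([-10,-61,140],[-10,-140,120],[-10,-220,100],[62,-220,95],[62,-180,95],[62,-140,95],[62,-100,95],[62,-70,95]):
        q,e=ik(rack(t,*v[:3])[0],tool(a,dy),k,q); o.append(q[[0,3,4,5]].round(2).tolist()+[round(e,1)])
    print(a,dy,o)
```

```text
30 0 [[-0.39, 0.57, 0.42, 0.64, np.float64(0.0)], [-0.55, 0.69, 0.47, 0.39, np.float64(0.0)], [-0.69, 0.74, 0.53, 0.23, np.float64(0.0)], [-0.59, 0.63, 0.55, 0.42, np.float64(0.0)], [-0.53, 0.63, 0.5, 0.47, np.float64(0.0)], [-0.47, 0.62, 0.45, 0.52, np.float64(0.0)], [-0.4, 0.6, 0.4, 0.6, np.float64(0.0)], [-0.34, 0.57, 0.37, 0.67, np.float64(0.0)]]
30 -15 [[-0.29, 0.16, 0.32, 1.34, np.float64(0.0)], [-0.46, 0.43, 0.32, 0.92, np.float64(0.0)], [-0.61, 0.61, 0.36, 0.63, np.float64(0.0)], [-0.53, 0.43, 0.4, 0.88, np.float64(0.0)], [-0.46, 0.38, 0.36, 0.98, np.float64(0.0)], [-0.39, 0.31, 0.32, 1.11, np.float64(0.0)], [-0.32, 0.21, 0.29, 1.27, np.float64(0.0)], [-0.26, 0.11, 0.28, 1.41, np.float64(0.0)]]
30 15 [[-0.47, 0.7, 0.59, 0.24, np.float64(0.0)], [-0.62, 0.73, 0.65, 0.08, np.float64(0.0)], [-0.74, 0.73, 0.72, -0.02, np.float64(0.0)], [-0.65, 0.67, 0.73, 0.13, np.float64(0.0)], [-0.59, 0.69, 0.68, 0.16, np.float64(0.0)], [-0.53, 0.7, 0.63, 0.19, np.float64(0.0)], [-0.46, 0.71, 0.58, 0.22, np.float64(0.0)], [-0.41, 0.71, 0.54, 0.26, np.float64(0.0)]]
40 0 [[-0.44, 1.37, 0.33, -0.1
[... 1455 characters left out ...]
.21, np.float64(0.0)], [-0.51, 2.27, 0.29, -0.95, np.float64(0.0)], [-0.68, 2.01, 0.37, -0.82, np.float64(0.0)], [-0.57, 1.94, 0.28, -0.65, np.float64(0.0)], [-0.5, 2.15, 0.26, -0.82, np.float64(0.0)], [-0.42, 2.4, 0.24, -1.01, np.float64(0.0)], [-0.33, 2.68, 0.22, -1.22, np.float64(0.0)], [-0.27, 2.91, 0.22, -1.39, np.float64(0.0)]]
45 15 [[-0.59, 1.41, 0.61, -0.56, np.float64(0.0)], [-0.74, 1.32, 0.69, -0.6, np.float64(0.0)], [-0.86, 1.23, 0.77, -0.59, np.float64(0.0)], [-0.75, 1.21, 0.73, -0.45, np.float64(0.0)], [-0.69, 1.28, 0.68, -0.49, np.float64(0.0)], [-0.63, 1.36, 0.63, -0.53, np.float64(0.0)], [-0.57, 1.44, 0.59, -0.57, np.float64(0.0)], [-0.51, 1.52, 0.55, -0.6, np.float64(0.0)]]
```

Run:
```python
from path import *
T=tool(45,5)
s=plan([([0,-63,138],tool(45),4),([0,-222,95],T,8)])
s=plan([([62,-222,95],T,5)],s)
```

```text
[[[-0.0091,0.0005,-0.0095],[-0.0,0.0,-0.0]],[[-0.0091,0.0005,-0.0096],[-0.0,0.0,-0.0]],[[-0.009,0.0005,-0.0095],[-0.1,0.0,-0.1]],[[-0.0091,0.0005,-0.0095],[0.0,0.0,0.0]],[[-0.0038,0.0199,0.0038],[0.4,0.0,-0.4]],[[-0.004,0.0198,0.0037],[0.5,0.0,-0.5]],[[-0.0041,0.0199,0.0035],[0.4,0.0,-0.4]],[[-0.0042,0.0199,0.0033],[0.5,0.0,-0.5]],[[-0.0045,0.0198,0.0032],[0.4,0.0,-0.4]],[[-0.0045,0.0198,0.0031],[0.5,0.0,-0.4]],[[-0.0047,0.0199,0.0028],[0.4,0.0,-0.5]],[[-0.0049,0.0198,0.0028],[0.5,0.0,-0.4]]]
end [   0. -222.   95.] 12
[[[0.0087,0.0011,0.0087],[-0.0,0.0,-0.0]],[[0.0088,0.0011,0.0087],[-0.0,0.0,-0.0]],[[0.0087,0.001,0.0088],[-0.0,0.0,-0.0]],[[0.0087,0.0011,0.0087],[-0.0,0.0,-0.0]],[[0.0088,0.0011,0.0087],[-0.0,0.0,-0.0]]]
end [  62. -222.   95.] 5
```

{"api": "servo_tool", "payload": {"deltas": [[[-0.005,0,-0.005],[0,0,0]],[[-0.01,0.0005,-0.0105],[0,0,0]],[[-0.0105,0.0005,-0.011],[0,0,0]],[[-0.0105,0.001,-0.0115],[0,0,0]]]}}

```text
time: 14.7
tool_pos: [577.5, -76.7, 138.4]
tcp_rot: [-3.139, -0.786, 0.064]
contact_force: [0.6, -0.2, -0.2]
grip_width: 91.9
finger_force: 0.0
```

{"api": "servo_tool", "payload": {"deltas": [[[-0.0038,0.02,0.0038],[0.4,0,-0.4]],[[-0.004,0.02,0.0037],[0.5,0,-0.5]],[[-0.0041,0.02,0.0035],[0.4,0,-0.4]],[[-0.0042,0.02,0.0033],[0.5,0,-0.5]],[[-0.0045,0.02,0.0032],[0.4,0,-0.4]],[[-0.0045,0.02,0.0031],[0.5,0,-0.4]],[[-0.0047,0.02,0.0028],[0.4,0,-0.5]],[[-0.0049,0.02,0.0028],[0.5,0,-0.4]],[[0,0,0],[0,0,0]],[[0,0,0],[0,0,0]]], "fingers": 0}}

```text
time: 15.95
tool_pos: [588.6, -235.7, 95.0]
tcp_rot: [-3.136, -0.786, 0.15]
contact_force: [-0.3, 0.5, -0.6]
grip_width: 1.0
finger_force: 0.0
```

Run:
```python
from path import *
o=bot.get_obs();p,r=cur(); print(torack(p),o['joint_positions'],o['contact_force'],o['grip_width'])
a=bot.capture('scene'); b=bot.capture('top')
A=cv2.resize(a[120:280,200:330,::-1],(390,480),interpolation=2);B=cv2.resize(b[130:250,215:345,::-1],(406,375),interpolation=2)
o=np.zeros((480,796,3),np.uint8);o[:,:390]=A;o[:375,390:]=B
cv2.imwrite('pics/c7.png',o)
s=plan([([62,-222,95],tool(45,5),5)])
```

```text
[ 1.77988167e-01 -2.22337435e+02  9.49617927e+01] [-0.80524242  0.54949272  1.96546344  1.42135858  0.62746792 -0.60403602] [-0.28843785  0.49933911 -0.62129357] 1.0473565867943855
[[[0.0087,0.0011,0.0087],[-0.0,-0.0,-0.0]],[[0.0086,0.001,0.0087],[-0.1,-0.0,-0.0]],[[0.0087,0.0011,0.0087],[-0.0,-0.0,-0.1]],[[0.0086,0.0011,0.0087],[-0.1,-0.0,0.0]],[[0.0087,0.001,0.0087],[0.0,-0.0,0.0]]]
end [  62. -222.   95.] 5
```

View pics/c7.png

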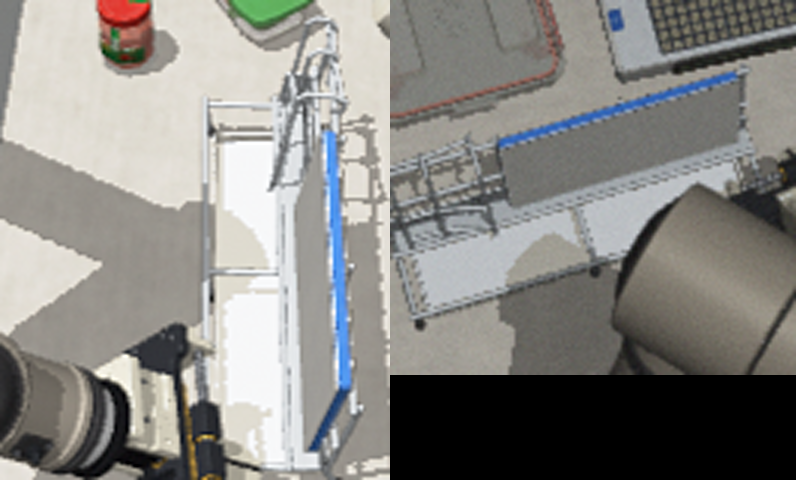

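{"api": "servo_tool", "payload": {"deltas": [[[0.0087,0.001,0.0087],[0,0,0]],[[0.0087,0.001,0.0087],[0,0,0]],[[0.0087,0.001,0.0087],[0,0,0]],[[0.0087,0.001,0.0087],[0,0,0]],[[0.0087,0.001,0.0087],[0,0,0]]]}}

```text
time: 16.68
tool_pos: [651.5, -231.7, 94.8]
tcp_rot: [-3.137, -0.786, 0.151]
contact_force: [1.0, 0.6, -0.1]
grip_width: 0.6
finger_force: 0.0
```

Run:
```python
from path import *
p,r=cur(); print(torack(p))
print(torack(ray('scene',(304,270),50)),torack(ray('scene',(315.5,249),181)))
print(np.round(r.inv().apply(rack([0,1,0],v[0],0,0)[0])*0.01,5))
```

```text
[  63.22751665 -222.54897217   94.83834157]
[  54.8065077  -181.40406099   50.        ] [  73.51292561 -184.43229925  181.        ]
[ 0.0006  -0.00996  0.00064]
```

{"api": "servo_tool", "payload": {"deltas": [[[0.0003,-0.005,0.0003],[0,0,0]],[[0.0003,-0.005,0.0003],[0,0,0]],[[0.0003,-0.005,0.0003],[0,0,0]],[[0.0003,-0.005,0.0003],[0,0,0]],[[0.0003,-0.005,0.0003],[0,0,0]]]}}

```text
time: 17.3
tool_pos: [648.8, -209.0, 95.6]
tcp_rot: [-3.141, -0.786, 0.15]
contact_force: [-5.7, -8.0, 4.6]
grip_width: -0.1
finger_force: 4.2
```

{"api": "servo_tool", "payload": {"deltas": [[[0.0003,-0.005,0.0003],[0,0,0]],[[0.0003,-0.005,0.0003],[0,0,0]],[[0.0003,-0.005,0.0003],[0,0,0]],[[0.0003,-0.005,0.0003],[0,0,0]]]}}

```text
time: 17.8
tool_pos: [647.5, -189.2, 96.0]
tcp_rot: [-3.141, -0.786, 0.149]
contact_force: [-4.5, -7.0, 3.2]
grip_width: 0.5
finger_force: 3.5
```

```bash
cat > st.py <<'E'
from path import *
o=bot.get_obs();p,r=cur(); print(torack(p).round(1),o['joint_positions'].round(2),o['contact_force'].round(1),o['time'])
def plate(n):
    im=bot.capture(n).astype(int); m=((im[...,2]>im[...,0]+60)).astype(np.uint8); kk=np.zeros_like(m)
    (kk[110:290,285:330] if n=='scene' else kk[140:240,200:345])[:]=1; m*=kk
    for cc in cv2.findContours(m,cv2.RETR_EXTERNAL,cv2.CHAIN_APPROX_NONE)[0]:
        if cv2.contourArea(cc)>8:
            P=np.array([torack(ray(n,q[0],181)) for q in cc]); print(n,cv2.contourArea(cc),'x',P[:,0].min().round(1),P[:,0].max().round(1),'y',P[:,1].min().round(1),P[:,1].max().round(1))
plate('scene');plate('top')
E
python3 st.py
```

```text
[  62.  -179.8   96. ] [-0.64  0.57  1.9   1.48  0.53 -0.51] [-4.5 -7.   3.2] 17.8
scene 247.0 x 55.3 77.6 y -194.6 86.0
top 134.0 x 69.3 78.8 y -162.0 84.1
```

{"api": "servo_tool", "payload": {"deltas": [[[-0.0017,-0.001,-0.0017],[0,0,0]],[[0.0003,-0.005,0.0003],[0,0,0]],[[0.0003,-0.005,0.0003],[0,0,0]]]}}

```text
time: 18.27
tool_pos: [644.4, -176.2, 95.4]
tcp_rot: [-3.138, -0.786, 0.15]
contact_force: [-0.1, -2.3, 2.4]
grip_width: 0.3
finger_force: 1.5
```

{"api": "servo_tool", "payload": {"deltas": [[[0.0003,-0.005,0.0003],[0,0,0]],[[0.0003,-0.005,0.0003],[0,0,0]],[[0.0003,-0.005,0.0003],[0,0,0]],[[0.0003,-0.005,0.0003],[0,0,0]]]}}

```text
time: 18.77
tool_pos: [642.9, -155.9, 95.2]
tcp_rot: [-3.137, -0.786, 0.151]
contact_force: [-0.6, -2.7, 2.7]
grip_width: 0.5
finger_force: 1.6
```

```bash
python3 st.py
```

```text
[  59.6 -146.3   95.2] [-0.59  0.56  1.95  1.56  0.5  -0.57] [-0.6 -2.7  2.7] 18.775
scene 230.0 x 52.2 72.3 y -163.2 99.4
scene 9.0 x 62.8 71.4 y 109.4 119.7
top 13.0 x 64.6 73.2 y 93.9 118.1
top 130.5 x 63.2 73.4 y -129.7 88.0
```

```bash
cat > ends.py <<'E'
from path import *
for n in('scene','top'):
    im=bot.capture(n).astype(int); m=((im[...,2]>im[...,0]+60)); kk=np.zeros(m.shape,bool)
    (kk[110:290,285:330] if n=='scene' else kk[140:240,200:345])[:]=1
    uv=np.argwhere(m&kk)[:,::-1]; P=np.array([torack(ray(n,q,181)) for q in uv])
    for lo in range(-200,200,40):
        s=P[(P[:,1]>=lo)&(P[:,1]<lo+40)]
        if len(s)>4: print(n,lo,len(s),'x',np.percentile(s[:,0],[3,50,97]).round(1))
E
python3 ends.py
```

```text
scene -200 5 x [50.2 52.3 54.7]
scene -160 38 x [52.8 60.9 68.5]
scene -120 59 x [61.8 66.1 70.6]
scene -80 53 x [61.5 66.3 70.6]
scene -40 52 x [61.9 66.3 70.6]
scene 0 43 x [62.2 66.5 71. ]
scene 40 50 x [62.4 66.6 71.4]
scene 80 37 x [62.2 67.  71.2]
top -160 8 x [63.9 67.5 70.8]
top -120 35 x [63.4 67.8 71.9]
top -80 37 x [63.7 67.8 72.3]
top -40 35 x [63.7 68.2 72.3]
top 0 37 x [64.1 68.3 72.5]
top 40 36 x [63.5 68.2 72.8]
top 80 32 x [64.2 68.6 72.7]
```

{"api": "servo_tool", "payload": {"deltas": [[[-0.0003,0.005,-0.0003],[0,0,0]],[[-0.0003,0.005,-0.0003],[0,0,0]],[[0.0008,0,0.0008],[0,0,0]],[[0,0,0],[0,0,0]]]}}

```text
time: 19.48
tool_pos: [644.6, -166.4, 95.0]
tcp_rot: [-3.137, -0.785, 0.15]
contact_force: [-0.4, -0.6, 0.8]
grip_width: 0.5
finger_force: 0.5
```

```bash
python3 st.py; python3 ends.py
```

```text
[  60.6 -156.9   95. ] [-0.61  0.56  1.93  1.53  0.51 -0.55] [-0.4 -0.6  0.8] 19.475
scene 247.0 x 44.9 59.4 y -168.4 102.8
top 14.5 x 52.0 61.5 y 94.5 117.8
top 145.5 x 50.5 61.3 y -128.5 87.7
scene -200 8 x [44.8 46.2 47.5]
scene -160 43 x [45.5 50.3 56.4]
scene -120 61 x [49.6 53.8 58.4]
scene -80 53 x [49.2 53.9 58. ]
scene -40 55 x [49.5 54.2 58.9]
scene 0 48 x [50.2 54.7 59.2]
scene 40 49 x [49.7 54.5 58.5]
scene 80 36 x [50.9 54.6 59.2]
top -160 9 x [51.4 55.3 60.2]
top -120 38 x [51.1 55.7 60.2]
top -80 40 x [51.3 55.8 60.6]
top -40 38 x [51.  55.9 60.5]
top 0 41 x [51.4 56.6 61. ]
top 40 41 x [51.3 56.  60.7]
top 80 32 x [51.8 56.7 61.3]
```

Run:
```python
from path import *
T=tool(45,0)
s=plan([([60,-170,95],tool(45,5),2),([0,-175,110],T,4),([0,-30,138],T,7)])
s=plan([([20,-30,138],T,2)],s)
q=bot.get_obs()['joint_positions']
for t in ([0,-30,138],[53,-30,138]):
    q,e=ik(rack(t,*v[:3])[0],T,k,q); print(q.round(2),e)
```

```text
[[[-0.0007,0.0067,-0.0006],[-0.1,-0.0,-0.1]],[[-0.0007,0.0066,-0.0006],[-0.0,-0.0,-0.0]],[[-0.008,-0.0001,-0.0133],[-0.9,-0.0,0.9]],[[-0.008,0.0003,-0.0133],[-0.9,-0.0,0.9]],[[-0.008,0.0006,-0.0133],[-0.9,-0.0,0.8]],[[-0.008,0.0009,-0.0133],[-0.9,-0.0,0.9]],[[0.0028,-0.0207,-0.0028],[0.0,-0.0,0.0]],[[0.0029,-0.0207,-0.0029],[0.0,-0.0,0.0]],[[0.0028,-0.0207,-0.0028],[0.0,-0.0,0.0]],[[0.0029,-0.0207,-0.0028],[0.0,-0.0,0.0]],[[0.0028,-0.0208,-0.0029],[0.0,-0.0,0.0]],[[0.0029,-0.0207,-0.0028],[0.0,-0.0,0.0]],[[0.0028,-0.0207,-0.0028],[0.0,-0.0,0.0]]]
end [  0. -30. 138.] 13
[[[0.0071,0.0,0.0071],[0.0,-0.0,0.0]],[[0.0071,0.0,0.007],[0.0,-0.0,0.0]]]
end [ 20. -30. 138.] 2
[-0.38  0.34  2.19  1.93  0.33 -0.71] 1.1368683772161603e-13
[-0.32  0.41  2.06  1.82  0.28 -0.54] 4.774847184307873e-12
```

{"api": "servo_tool", "payload": {"deltas": [[[-0.0007,0.0067,-0.0006],[0,0,0]],[[-0.0007,0.0067,-0.0006],[0,0,0]],[[-0.008,0,-0.0133],[-0.9,0,0.9]],[[-0.008,0.0003,-0.0133],[-0.9,0,0.9]],[[-0.008,0.0006,-0.0133],[-0.9,0,0.8]],[[-0.008,0.0009,-0.0133],[-0.9,0,0.9]]]}}

```text
time: 20.42
tool_pos: [584.5, -189.1, 110.1]
tcp_rot: [-3.139, -0.785, 0.063]
contact_force: [0.9, 0.2, -0.0]
grip_width: 0.7
finger_force: 0.0
```

{"api": "servo_tool", "payload": {"deltas": [[[0.0033,-0.019,-0.0033],[0,0,0]],[[0.0033,-0.019,-0.0033],[0,0,0]],[[0.0033,-0.019,-0.0033],[0,0,0]],[[0.0033,-0.019,-0.0033],[0,0,0]],[[0.0033,-0.019,-0.0033],[0,0,0]],[[0.0033,-0.019,-0.0033],[0,0,0]]], "fingers": 1}}

```text
time: 21.18
tool_pos: [577.7, -72.9, 138.6]
tcp_rot: [-3.139, -0.786, 0.066]
contact_force: [0.4, 0.2, 0.2]
grip_width: 56.0
finger_force: 0.0
```

```bash
python3 st.py; python3 ends.py|grep top; python3 -c "
from path import *
plan([([53,-60,140],tool(45),10)])"
```

```text
[ 1.000e-01 -5.910e+01  1.386e+02] [-0.46  0.35  2.17  1.8   0.37 -0.64] [0.4 0.2 0.2] 21.175
scene 254.0 x 41.6 59.4 y -186.7 99.5
top 15.5 x 51.7 61.5 y 94.5 117.8
top 142.5 x 50.5 61.3 y -128.5 87.7
top -160 9 x [51.4 55.3 60.2]
top -120 37 x [51.1 55.5 60. ]
top -80 40 x [51.3 55.8 60.6]
top -40 38 x [51.  55.9 60.5]
top 0 41 x [51.4 56.6 61. ]
top 40 41 x [51.3 56.  60.7]
top 80 31 x [52.  57.  61.3]
[[[0.0038,-0.0,0.0036],[-0.0,-0.0,0.0]],[[0.0039,-0.0,0.0036],[-0.0,-0.0,0.0]],[[0.0038,-0.0,0.0037],[-0.0,-0.0,0.0]],[[0.0039,-0.0001,0.0036],[-0.1,-0.0,0.0]],[[0.0038,0.0,0.0036],[0.0,-0.0,0.0]],[[0.0039,-0.0,0.0036],[0.0,-0.0,0.0]],[[0.0038,-0.0,0.0037],[-0.0,-0.0,0.0]],[[0.0038,-0.0,0.0036],[-0.0,-0.0,0.0]],[[0.0039,-0.0001,0.0036],[-0.0,-0.0,0.0]],[[0.0038,0.0,0.0036],[-0.0,-0.0,0.0]]]
end [ 53. -60. 140.] 10
```

{"api": "servo_tool", "payload": {"deltas": [[[0.0038,0,0.0036],[0,0,0]],[[0.0038,0,0.0036],[0,0,0]],[[0.0038,0,0.0036],[0,0,0]],[[0.0038,0,0.0036],[0,0,0]],[[0.0038,0,0.0036],[0,0,0]],[[0.0038,0,0.0036],[0,0,0]],[[0.0025,0,0.0025],[0,0,0]],[[0.002,0,0.002],[0,0,0]],[[0.002,0,0.002],[0,0,0]]]}}

```text
time: 22.5
tool_pos: [618.4, -72.3, 138.9]
tcp_rot: [-3.139, -0.785, 0.064]
contact_force: [-0.4, -0.8, 0.2]
grip_width: 92.0
finger_force: 0.1
```

```bash
python3 st.py; python3 ends.py|grep top
```

```text
[ 40.7 -61.3 138.9] [-0.41  0.4   2.07  1.72  0.33 -0.51] [-0.4 -0.8  0.2] 22.5
scene 262.0 x 41.6 62.3 y -186.7 102.8
top 13.5 x 55.5 64.6 y 93.6 116.9
top 136.5 x 54.2 64.8 y -127.6 87.7
top -160 7 x [55.5 59.5 62.5]
top -120 38 x [53.9 58.3 62.8]
top -80 37 x [54.3 58.6 63.1]
top -40 37 x [54.9 59.2 63.4]
top 0 41 x [54.  58.8 63.8]
top 40 40 x [54.2 59.  63.7]
top 80 33 x [54.9 59.2 63.7]
```

{"api": "servo_tool", "payload": {"deltas": [[[0.0012,0,0.0012],[0,0,0]],[[0.0012,0,0.0012],[0,0,0]],[[0.0012,0,0.0012],[0,0,0]],[[0.0012,0,0.0012],[0,0,0]],[[0.0012,0,0.0012],[0,0,0]],[[0.0012,0,0.0012],[0,0,0]]]}}

```text
time: 23.45
tool_pos: [628.6, -71.6, 139.0]
tcp_rot: [-3.139, -0.785, 0.064]
contact_force: [-1.3, 0.3, 1.0]
grip_width: 91.8
finger_force: 0.0
```

{"api": "servo_tool", "payload": {"deltas": [[[0.001,0,0.001],[0,0,0]],[[0.001,0,0.001],[0,0,0]]]}}

```text
time: 23.7
tool_pos: [631.0, -71.5, 138.7]
tcp_rot: [-3.139, -0.785, 0.064]
contact_force: [-5.3, -0.4, 1.9]
grip_width: 92.3
finger_force: 2.8
```

```bash
python3 st.py; python3 ends.py
```

```text
[ 53.3 -61.3 138.7] [-0.39  0.41  2.04  1.69  0.32 -0.46] [-5.3 -0.4  1.9] 23.7
scene 225.0 x 44.1 77.6 y -184.1 99.4
scene 9.0 x 68.2 76.8 y 109.4 119.7
top 12.5 x 70.0 78.8 y 93.9 119.3
top 117.0 x 69.5 78.8 y -128.9 87.0
scene -200 20 x [44.2 50.6 57. ]
scene -160 37 x [57.2 67.9 76. ]
scene -120 55 x [67.7 72.1 76.5]
scene -80 49 x [67.9 72.3 76.7]
scene -40 50 x [68.4 72.4 76.6]
scene 0 47 x [68.2 72.4 77.2]
scene 40 48 x [68.2 72.8 77. ]
scene 80 36 x [68.2 72.6 76.8]
top -160 7 x [70.2 73.2 77.2]
top -120 31 x [70.2 74.  78. ]
top -80 34 x [70.2 74.3 77.9]
top -40 34 x [69.7 73.9 78.1]
top 0 34 x [70.2 74.2 78.1]
top 40 36 x [69.9 74.3 78.5]
top 80 28 x [70.8 74.4 78.4]
```

Run:
```python
from path import *
T=tool(45,5)
s=plan([([0,-63,138],tool(45),5),([0,-175,100],T,6)])
s=plan([([61,-172,95],T,5)],s)
```

```text
[[[-0.0076,0.0003,-0.0074],[-0.0,0.0,-0.0]],[[-0.0077,0.0004,-0.0074],[-0.0,0.0,-0.0]],[[-0.0076,0.0003,-0.0074],[-0.0,0.0,-0.0]],[[-0.0077,0.0004,-0.0074],[-0.1,0.0,-0.1]],[[-0.0076,0.0003,-0.0075],[0.0,0.0,0.0]],[[-0.0045,0.0187,0.0045],[0.6,0.0,-0.6]],[[-0.0047,0.0186,0.0043],[0.6,0.0,-0.6]],[[-0.0049,0.0187,0.0041],[0.6,0.0,-0.6]],[[-0.005,0.0186,0.0039],[0.6,0.0,-0.5]],[[-0.0053,0.0187,0.0037],[0.6,0.0,-0.6]],[[-0.0054,0.0186,0.0035],[0.6,0.0,-0.6]]]
end [  -0. -175.  100.] 11
[[[0.0079,0.0005,0.0093],[-0.0,0.0,-0.0]],[[0.008,0.0004,0.0094],[-0.0,0.0,-0.0]],[[0.0079,0.0005,0.0093],[-0.0,0.0,-0.0]],[[0.0079,0.0005,0.0094],[-0.0,0.0,-0.0]],[[0.008,0.0004,0.0093],[-0.0,0.0,-0.0]]]
end [  61. -172.   95.] 5
```

{"api": "servo_tool", "payload": {"deltas": [[[-0.003,0,-0.003],[0,0,0]],[[-0.008,0,-0.008],[0,0,0]],[[-0.009,0.0005,-0.0085],[0,0,0]],[[-0.009,0.0005,-0.0085],[0,0,0]],[[-0.009,0.0005,-0.0085],[0,0,0]]]}}

```text
time: 24.52
tool_pos: [578.4, -76.5, 138.2]
tcp_rot: [-3.139, -0.786, 0.064]
contact_force: [-0.2, -0.6, 1.2]
grip_width: 91.8
finger_force: 0.0
```

{"api": "servo_tool", "payload": {"deltas": [[[-0.0045,0.0187,0.0045],[0.6,0,-0.6]],[[-0.0047,0.0187,0.0043],[0.6,0,-0.6]],[[-0.0049,0.0187,0.0041],[0.6,0,-0.6]],[[-0.005,0.0187,0.0039],[0.6,0,-0.5]],[[-0.0053,0.0187,0.0037],[0.6,0,-0.6]],[[-0.0054,0.0187,0.0035],[0.6,0,-0.6]],[[0,0,0],[0,0,0]],[[0,0,0],[0,0,0]]], "fingers": 0}}

```text
time: 25.52
tool_pos: [585.9, -187.7, 99.7]
tcp_rot: [-3.136, -0.786, 0.15]
contact_force: [-0.6, -0.5, 0.1]
grip_width: 16.4
finger_force: 0.0
```

{"api": "servo_tool", "payload": {"deltas": [[[0.008,0.0005,0.0093],[0,0,0]],[[0.008,0.0005,0.0093],[0,0,0]],[[0.008,0.0005,0.0093],[0,0,0]],[[0.008,0.0005,0.0093],[0,0,0]],[[0.008,0.0005,0.0093],[0,0,0]]]}}

```text
time: 26.15
tool_pos: [647.1, -181.3, 94.4]
tcp_rot: [-3.137, -0.784, 0.151]
contact_force: [-64.3, -5.7, 27.0]
grip_width: 0.4
finger_force: 32.9
```

```bash
python3 st.py; python3 ends.py|grep top
```

```text
[  62.2 -171.9   94.4] [-0.63  0.57  1.91  1.49  0.53 -0.52] [-64.3  -5.7  27. ] 26.15
scene 225.0 x 44.2 77.6 y -181.5 99.4
scene 9.0 x 68.2 76.8 y 109.4 119.7
top 12.5 x 70.0 78.8 y 93.9 119.3
top 118.0 x 69.3 78.5 y -128.9 87.0
top -160 7 x [70.2 73.2 77.2]
top -120 33 x [69.8 74.  78.2]
top -80 36 x [69.7 74.  77.9]
top -40 34 x [69.7 73.9 78.1]
top 0 34 x [70.2 74.2 78.1]
top 40 35 x [69.9 74.2 78.3]
top 80 28 x [70.8 74.4 78.4]
```

{"api": "servo_tool", "payload": {"deltas": [[[-0.0014,0,-0.0014],[0,0,0]]]}}

```text
time: 26.48
tool_pos: [645.1, -181.7, 95.0]
tcp_rot: [-3.137, -0.785, 0.15]
contact_force: [-0.6, 0.4, 0.1]
grip_width: 0.3
finger_force: 0.0
```

{"api": "servo_tool", "payload": {"deltas": [[[-0.0005,0,-0.0005],[0,0,0]],[[0,0,0],[0,0,0]]]}}

```text
time: 26.72
tool_pos: [644.6, -182.0, 95.0]
tcp_rot: [-3.137, -0.786, 0.151]
contact_force: [0.7, -0.8, 0.0]
grip_width: 0.3
finger_force: 0.0
```

```bash
python3 st.py; python3 ends.py|grep top
```

```text
[  59.6 -172.4   95. ] [-0.64  0.57  1.91  1.49  0.53 -0.53] [ 0.7 -0.8  0. ] 26.725
scene 227.0 x 44.2 77.6 y -181.5 99.4
scene 9.0 x 68.2 76.8 y 109.4 119.7
top 12.5 x 70.0 78.8 y 93.9 119.3
top 117.0 x 69.3 78.8 y -128.9 87.0
top -160 8 x [70.2 73.7 77.2]
top -120 32 x [69.8 73.9 78. ]
top -80 36 x [69.7 74.  77.9]
top -40 34 x [69.7 73.9 78.1]
top 0 34 x [70.2 74.2 78.1]
top 40 35 x [69.9 74.2 78.3]
top 80 27 x [70.8 74.2 78. ]
```

{"api": "servo_tool", "payload": {"deltas": [[[0.0003,-0.005,0.0003],[0,0,0]],[[0.0003,-0.005,0.0003],[0,0,0]],[[0.0003,-0.005,0.0003],[0,0,0]],[[0.0003,-0.005,0.0003],[0,0,0]],[[0.0004,-0.005,0.0004],[0,0,0]],[[0.0004,-0.005,0.0004],[0,0,0]],[[0.0004,-0.005,0.0004],[0,0,0]]]}}

```text
time: 27.8
tool_pos: [642.4, -146.8, 95.2]
tcp_rot: [-3.138, -0.786, 0.15]
contact_force: [-0.7, -1.9, -0.1]
grip_width: 0.5
finger_force: 0.7
```

```bash
python3 st.py; python3 ends.py|grep top
```

```text
[  59.7 -137.2   95.2] [-0.58  0.55  1.96  1.59  0.49 -0.58] [-0.7 -1.9 -0.1] 27.8
scene 211.5 x 52.6 77.6 y -157.9 99.4
scene 16.5 x 68.2 77.1 y 109.4 129.9
top 17.0 x 70.0 78.8 y 93.9 128.1
top 111.0 x 69.3 78.5 y -118.8 87.0
top -120 31 x [69.8 73.8 77.6]
top -80 36 x [70.  74.3 78.3]
top -40 34 x [69.7 73.9 78.1]
top 0 33 x [70.2 74.  77.9]
top 40 36 x [69.9 74.3 78.5]
top 80 28 x [70.8 74.4 78.4]
top 120 7 x [71.3 75.3 78.3]
```

{"api": "servo_tool", "payload": {"deltas": [[[0.0004,-0.005,0.0004],[0,0,0]],[[0.0004,-0.005,0.0004],[0,0,0]],[[0.0004,-0.005,0.0004],[0,0,0]],[[0.0003,-0.005,0.0003],[0,0,0]]]}}

```text
time: 28.5
tool_pos: [641.3, -126.4, 95.2]
tcp_rot: [-3.137, -0.785, 0.151]
contact_force: [0.1, -1.7, 0.7]
grip_width: 0.7
finger_force: 0.7
```

{"api": "servo_tool", "payload": {"deltas": [[[0.0003,-0.005,0.0003],[0,0,0]],[[0.0004,-0.005,0.0004],[0,0,0]],[[0.0003,-0.005,0.0003],[0,0,0]],[[0.0004,-0.005,0.0004],[0,0,0]]]}}

```text
time: 29.0
tool_pos: [640.2, -106.4, 95.2]
tcp_rot: [-3.137, -0.785, 0.15]
contact_force: [-1.8, -1.4, 0.0]
grip_width: 0.7
finger_force: 0.8
```

```bash
python3 st.py; python3 ends.py|grep top
```

```text
[ 60.2 -96.7  95.2] [-0.5   0.53  2.    1.71  0.45 -0.65] [-1.8 -1.4  0. ] 29.0
scene 170.5 x 54.3 77.6 y -119.8 99.4
scene 31.5 x 68.2 77.5 y 109.4 150.8
top 12.5 x 70.0 78.6 y 144.6 167.8
top 22.0 x 69.9 78.8 y 93.9 137.9
top 91.0 x 69.5 78.8 y -78.9 87.0
top -80 33 x [70.  74.2 78. ]
top -40 34 x [69.7 73.9 78.1]
top 0 34 x [70.2 74.2 78.1]
top 40 36 x [69.9 74.3 78.5]
top 80 28 x [70.8 74.4 78.4]
top 120 31 x [70.  74.3 78.5]
top 160 8 x [70.8 74.2 77.7]
```

{"api": "servo_tool", "payload": {"deltas": [[[0.0003,-0.005,0.0003],[0,0,0]],[[0.0003,-0.005,0.0003],[0,0,0]],[[0.0003,-0.005,0.0003],[0,0,0]],[[0.0003,-0.005,0.0003],[0,0,0]]]}}

```text
time: 29.7
tool_pos: [638.9, -86.3, 95.4]
tcp_rot: [-3.137, -0.786, 0.151]
contact_force: [-0.3, -1.4, 0.7]
grip_width: 0.7
finger_force: 0.6
```

{"api": "servo_tool", "payload": {"deltas": [[[0.0001,-0.002,0.0001],[0,0,0]],[[0.0001,-0.0015,0.0001],[0,0,0]]]}}

```text
time: 29.95
tool_pos: [638.7, -83.0, 95.4]
tcp_rot: [-3.137, -0.786, 0.151]
contact_force: [0.4, -0.1, 0.3]
grip_width: 0.5
finger_force: 0.6
```

{"api": "servo_tool", "payload": {"deltas": [[[0.0001,-0.0015,0.0001],[0,0,0]],[[0,-0.001,0],[0,0,0]]]}}

```text
time: 30.2
tool_pos: [638.6, -81.9, 95.4]
tcp_rot: [-3.139, -0.785, 0.149]
contact_force: [0.5, -6.3, -0.3]
grip_width: 0.6
finger_force: 3.5
```

```bash
python3 st.py; python3 ends.py|grep top
```

```text
[ 60.2 -72.2  95.4] [-0.45  0.52  2.03  1.79  0.42 -0.69] [ 0.5 -6.3 -0.3] 30.2
scene 150.5 x 53.2 77.6 y -97.5 99.4
scene 32.5 x 68.2 77.7 y 109.4 150.8
scene 21.0 x 68.6 77.6 y 161.3 189.9
top 18.0 x 70.0 78.8 y 144.6 176.7
top 23.0 x 70.0 78.8 y 93.9 137.9
top 75.5 x 69.7 78.5 y -56.0 87.0
top -80 14 x [70.4 74.1 77.8]
top -40 33 x [70.  74.  78.1]
top 0 34 x [70.2 74.2 78.1]
top 40 35 x [69.9 74.3 78.5]
top 80 27 x [70.8 74.2 78. ]
top 120 30 x [70.2 74.4 78.5]
top 160 23 x [70.7 74.7 78.3]
```

{"api": "servo_tool", "payload": {"deltas": [[[0,-0.0005,0],[0,0,0]],[[0,-0.0005,0],[0,0,0]]]}}

```text
time: 30.65
tool_pos: [638.6, -81.8, 95.6]
tcp_rot: [-3.14, -0.785, 0.148]
contact_force: [0.0, -8.5, -0.2]
grip_width: 0.5
finger_force: 4.3
```

```bash
python3 st.py; python3 -c "
from path import *
plan([([59.5,-90,95.4],tool(45,5),4),([0,-110,120],tool(45,5),4),([-80,-110,200],tool(40,5),6)])"
```

```text
[ 60.2 -72.1  95.6] [-0.45  0.52  2.03  1.79  0.42 -0.69] [ 0.  -8.5 -0.2] 30.65
scene 150.5 x 53.2 77.6 y -97.5 99.4
scene 32.5 x 68.2 77.7 y 109.4 150.8
scene 21.0 x 68.6 77.6 y 161.3 189.9
top 18.0 x 70.0 78.8 y 144.6 176.7
top 23.0 x 70.0 78.8 y 93.9 137.9
top 74.5 x 69.8 78.7 y -56.0 87.0
[[[-0.0004,0.0044,-0.0004],[0.0,-0.0,-0.0]],[[-0.0004,0.0045,-0.0003],[0.0,-0.0,-0.1]],[[-0.0005,0.0044,-0.0004],[0.1,-0.0,-0.0]],[[-0.0004,0.0045,-0.0004],[-0.0,-0.0,-0.1]],[[-0.0064,0.0037,-0.0151],[-0.0,-0.0,0.0]],[[-0.0065,0.0036,-0.0152],[-0.0,-0.0,0.0]],[[-0.0064,0.0037,-0.0151],[-0.0,-0.0,0.0]],[[-0.0065,0.0037,-0.0151],[-0.0,-0.0,0.0]],[[0.0,-0.0012,-0.0188],[-0.0,-0.8,0.0]],[[-0.0002,-0.0011,-0.0188],[-0.0,-0.9,0.0]],[[-0.0005,-0.0012,-0.0189],[-0.0,-0.8,0.0]],[[-0.0008,-0.0012,-0.0188],[-0.0,-0.8,0.0]],[[-0.001,-0.0012,-0.0188],[-0.0,-0.9,0.0]],[[-0.0013,-0.0011,-0.0187],[-0.0,-0.8,0.0]]]
end [ -79.9 -110.   200. ] 14
```

{"api": "servo_tool", "payload": {"deltas": [[[0,-0.001,0],[0,0,0]],[[0,-0.001,0],[0,0,0]],[[0,0,0],[0,0,0]]]}}

```text
time: 31.12
tool_pos: [638.6, -81.4, 95.8]
tcp_rot: [-3.142, -0.785, 0.147]
contact_force: [0.5, -11.8, -0.5]
grip_width: 0.3
finger_force: 6.4
```

```bash
python3 st.py; python3 ends.py|grep top
```

```text
[ 60.3 -71.7  95.8] [-0.45  0.52  2.03  1.8   0.42 -0.7 ] [  0.5 -11.8  -0.5] 31.125
scene 147.5 x 53.2 77.6 y -97.5 99.4
scene 32.5 x 68.2 77.7 y 109.4 150.8
scene 21.0 x 68.6 77.6 y 161.3 189.9
top 19.0 x 70.0 79.2 y 144.6 176.7
top 23.0 x 70.0 78.8 y 93.9 137.9
top 75.0 x 69.7 79.0 y -56.0 87.0
top -80 14 x [70.6 74.5 78.3]
top -40 34 x [69.8 74.1 78.3]
top 0 34 x [70.4 74.4 78.5]
top 40 33 x [70.8 74.7 78.5]
top 80 28 x [70.8 74.4 78.4]
top 120 29 x [70.7 74.5 78.5]
top 160 24 x [70.5 74.5 78.3]
```

{"api": "servo_tool", "payload": {"deltas": [[[0,0.002,0],[0,0,0]],[[-0.0003,0.004,-0.0003],[0,0,0]],[[-0.0004,0.0055,-0.0004],[0,0,0]],[[-0.0004,0.0075,-0.0004],[0,0,0]],[[-0.0064,0.0037,-0.015],[0,0,0]],[[-0.0064,0.0037,-0.015],[0,0,0]],[[-0.0064,0.0037,-0.015],[0,0,0]],[[-0.0064,0.0037,-0.015],[0,0,0]],[[0,0,-0.018],[0,0,0]],[[0,0,-0.018],[0,0,0]],[[0,0,-0.018],[0,0,0]],[[0,0,0],[0,0,0]]]}}

```text
time: 32.83
tool_pos: [543.5, -127.3, 158.8]
tcp_rot: [-3.139, -0.787, 0.151]
contact_force: [-0.6, 0.2, 0.6]
grip_width: 0.2
finger_force: 0.0
```

```bash
python3 st.py; python3 ends.py
```

```text
[ -37.7 -111.2  158.8] [-0.68  0.3   2.16  1.42  0.56 -0.49] [-0.6  0.2  0.6] 32.825
scene 160.0 x 42.1 77.6 y -122.5 99.4
scene 32.5 x 68.2 77.7 y 109.4 150.8
scene 21.0 x 68.6 77.6 y 161.3 189.9
top 18.0 x 70.0 78.8 y 144.6 176.7
top 23.0 x 70.0 78.8 y 93.9 137.9
top 75.5 x 69.7 78.8 y -56.0 87.0
scene -120 32 x [44.4 52.7 61. ]
scene -80 38 x [61.7 69.4 75.5]
scene -40 50 x [68.5 72.5 76.8]
scene 0 47 x [68.2 72.4 77.2]
scene 40 47 x [68.4 72.9 77. ]
scene 80 37 x [68.2 72.7 77.4]
scene 120 32 x [69.  72.7 77.5]
scene 160 32 x [68.7 73.6 77.4]
top -80 13 x [70.6 74.4 77.8]
top -40 33 x [70.  74.  78.1]
top 0 34 x [70.2 74.2 78.1]
top 40 35 x [69.9 74.3 78.5]
top 80 28 x [70.8 74.4 78.4]
top 120 29 x [70.7 74.5 78.5]
top 160 23 x [70.7 74.7 78.3]
```

The plate has not moved since the gripper let go: it leans on the rail with its end at the stop. I'm handing the job in.

```bash
python3 -c "
from plant import bot
print(bot.close_job())"
```

```text
the job is handed in; nothing more can be done
None
```

The plate stands on its long edge, leaning on the back rail, pushed through the hoops to a hard stop at the end stop, and the job was handed in at about 33 s; partway along it tipped forward onto the first hoop and I pushed it back, a finger once pressed the rail at about 64 N at the wrist, and I viewed 11 pictures against the limit of 10.

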